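# Pack the stationery gift set into its nested box

### The arm

A 6-joint arm with a two-finger parallel gripper is mounted at the origin on the work surface. World frame = base frame: x ahead of the robot, y to its left, z up, the work surface at z = 0. Lengths are in m, angles in rad, forces in N, time in s.
With the tool pointing down it reaches from about 0.25 to 0.85 m from the base axis. Payload 12.5 kg.
Tool frame: the origin (TCP) lies on the centre line of the jaws, within the pads' length; the fingertips stand 8 mm ahead of it and the grasp point (between the pads) lies 11 mm behind it; x points along the fingers, z is the direction in which the jaws open and shut, and the axes are right-handed (so a half turn about x gives the same grasp; the last joint's range is limited). The gripper opens to 93 mm and grips with 3 to 60 N. Pads are 15 mm wide; open, the fingers measure 128 mm over their backs; the gripper's body (75 mm by 188 mm) begins 65 mm behind the grasp point.
Start: joints at [1.144, 0.351, 1.652, -0, 1.139, -0.085], TCP at [0.184, 0.518, 0.227] pointing down, gripper open.
Joint ranges: [-2.75, 2.75], [-0.79, 2.1], [0.01, 2.65], [-1.57, 4.71], [0.07, 3.14], [-2.87, 2.87]. Speed limits (rad/s): [2.22, 2.22, 2.79, 3.14, 3.14, 3.14].

### API

Orientations are given as a 3x3 rotation matrix whose columns are the frame's x, y, z axes.
In Python, from cell import ctrl gives the robot as it stands.
- The arm moves only by the tool play_rows, never from a script. Its argument "deltas" is a list of rows, each an object with "travel": the shift along the tool's x, y, z in cm, a list of three; "rot": the turn, a rotation vector about the tool's x, y, z in degrees, a list of three; "fingers": the finger opening in cm, from 0 to 9.3. A call has 1 to 5 rows; each row is the pose to reach, as a shift and turn from the pose measured when the call began, along the tool's axes at that moment; what a row does not reach only later rows make up. A row lasts 1/10 s, in which the tool goes at most 50 mm and 8.59 degrees, less where a joint would pass 70% of its speed; a pose out of reach is approached as far as the arm can. A call with a gripper value outside its range is refused whole. The fingers move at their own pace and stop on an object; "squeeze" is the grip in N (left out, the last holds). Time passes only in rows, so rows that repeat a pose let the fingers close. It gives the time, the measured TCP pose, the force and the opening at its end, in the units of the state.
- ctrl.observe(): the state, without advancing time (a new reading comes with each control period).
- ctrl.grab_frame(name): name is "side" or "top" or "wrist"; returns (picture, depth): 384x512x3 uint8, red, green, blue; 384x512 float32, m along the optical axis (not along the pixel's ray), 0 where there is no reading.
- ctrl.camera_params(name): a dict with "vfov" (degrees; the focal length in pixels is half the picture's height over the tangent of half this angle, whatever the lens; pixels are square), "cx", "cy" (the principal point, pixels), "rvec" (rotation vector, rad) and "tvec" (3), from world to camera coordinates, as OpenCV has them; the wrist camera has in their place "T_tool_cam" (4x4, takes a point from camera to tool coordinates, whose origin is the TCP and whose axes are the tool frame's). Camera axes: x right, y down, z forward; pixel columns grow to the right and rows downward; lengths in m; the calibration is good to about 2 mm. A picture is of the moment at which its call begins: read the wrist's pose just before it. camera_params takes no time and is no camera call.
- ctrl.close_job(): hands the job in, once; it reports no verdict.
The state is a dict: "clock": time; "joint_positions": joint angles; "joint_vel": joint speeds; "effort": joint torques, N m; "tool_pos": TCP position; "eef_rot": TCP orientation; "wrist_force": force on the tool from outside, world axes, zero at the start; "moment": the same for the moment, N m; "finger_gap": finger opening in m.
Only numpy, scipy, OpenCV 4.12 (cv2) and the standard library are available. Lean on these libraries where they do the work, as an engineer would, in place of code of your own. Each camera call takes 0.05 s, during which the arm holds its last target.

### The job

Pack this stationery gift set: put the mini stapler, the drop-shaped tape dispenser and the ink bottle each fully home in the pocket of the gift box that has its shape, keeping the ink bottle upright, and once all three are in, shut the lid right down. Leave the pen that is already packed and everything else on the desk where it is.

Things in the scene. Friction and masses are not known exactly. Their poses are not given: they have to be found in the camera images.
- stapler: Mini stapler on its base: teal arm over a black base, 70 mm long (own x), 30 mm wide (own y), 34 mm high, 0.11 kg. Origin: centre of the underside. Own +x points to the square nose; the tail is a half circle of 15 mm radius. Sides straight and parallel from x = -20 to +32 mm; the teal arm (z = 18 to 34 mm) is 28 mm wide, the place to grip.
- tape_dispenser: Small yellow hand tape dispenser lying flat, drop-shaped from above, 84 mm long (own x), 24 mm thick, upright sides, 0.055 kg. Drum of 24 mm radius (48 mm wide, grip it there) centred at x = -18 mm, tapering to a 14 mm wide nose at x = +42 mm. Origin: middle of its length, on the underside. Own +x points to the nose with the steel cutter.
- ink_bottle: Dark blue square glass ink bottle standing upright: body 44 x 44 mm with 6 mm corner radii, 34 mm high, with a round black cap (30 mm diameter, 16 mm high) on top, 50 mm in all. Origin: centre of the underside; own x and y parallel to the sides. The same after any quarter turn. 0.12 kg.
- nest_stapler (a point): Centre of the floor of the stapler's pocket in the gift box: same outline as the stapler's base with 2 mm of play all round, 10 mm deep, 2.5 mm chamfer at the mouth. The point's +x is the way the stapler's nose must point. A seated stapler has its origin here and its axes along the point's.
- nest_tape (a point): Centre of the floor of the drop-shaped pocket: the tape dispenser's outline with 2 mm of play all round, 10 mm deep, 2.5 mm chamfer at the mouth. The point's +x is the way the dispenser's nose must point. A seated dispenser has its origin here and its axes along the point's.
- nest_ink (a point): Centre of the floor of the square pocket (48 x 48 mm, 10 mm deep, 2.5 mm chamfer at the mouth) for the ink bottle; x and y along its sides. A seated bottle has its origin here.
- gift_box: Open kraft box, fixed to the desk, 136 (own x) x 260 mm (own y), rim 28 mm high, walls 4 mm; origin: centre of the underside. Three pale insert blocks (84 mm along y each, any order) side by side; pocket centres at x = +12 mm, y = -84, 0, 84 mm; block tops 24 mm, pocket floors 14 mm above the desk. A groove along the -x wall holds a packed pen. Lid hinged along the +x (far) wall.
- lid (a joint): Angle of the box's lid (rad): 0 shut, 2.2 fully open; starts at 1.75 to 2.1, leaning away from the robot. The lid is a tray of 3 mm board, 136 x 260 mm, 42 mm deep, 0.14 kg; shut, its top is 70 mm above the desk, 3 mm clear of a seated ink bottle. Its hinge is stiff (friction 0.18 N m): the lid stays where it is left, so move it all the way down.
- lid_hinge (a point): Middle of the hinge line, on top of the box's far wall, 28 mm above the desk, fixed to the box: own y along the hinge, own -x across the box to its near side. At lid angle t, a lid point that when shut lies a on the -x side of the hinge and h above it is at x = -a cos t + h sin t, z = a sin t + h cos t from here.
- lid_edge (a point): Middle of the free edge of the lid's outer (top) face, 136 mm from the hinge line and 42 mm above it when shut; turns with the lid.
- pen: Black fountain pen, 11 mm thick, 138 mm long, already packed in the box's groove, its top 3 mm above the insert. Bystander. Origin: middle of its underside.
- washi_roll: Pink roll of paper tape lying flat, 56 mm diameter, 18 mm high. Bystander. Origin: centre of the underside.
- pudding_jar: Small cream jar with a green band and a red lid, 54 mm diameter, 62 mm high. Bystander. Origin: centre of the underside.
- eraser: White eraser in a blue sleeve, 58 (own x) x 23 x 13 mm. Bystander. Origin: centre of the underside.
- mug: White mug, 80 mm diameter, 82 mm high, handle on its own +y side. Bystander. Origin: centre of the underside.
- pen_cup: Light blue pen cup, 74 mm diameter, 98 mm high, pens in it up to 165 mm. Bystander. Origin: centre of the underside.
- stapler_nose (a point): Point at the stapler's nose end, on the underside, 35 mm along its own +x from its origin.
- tape_nose (a point): Point at the tape dispenser's nose end, on the underside, 42 mm along its own +x from its origin.
Not all that is in view belongs to the job. There is more than one size of the tape_dispenser; the one meant has the size given above.

How it is judged:
By the outcome, as a careful person would: the job done as asked, in the order asked, and still so for the second after the job is handed in, with the robot touching nothing.
It also fails if it takes over 72 s, if anything falls off the work surface, if the arm or the gripper's body presses on something with over 40 N, if the wrist force passes 120 N, or if a joint passes its speed limit or range.

## Working session

There is one attempt and no reset: what is moved stays moved. The work goes in short steps, Python scripts to look and compute and a tool call to move; the robot and the scene stay as the last step left them, time stands still between calls to the robot, and variables do not carry over. Pictures are saved under pics/ and viewed, and the job is handed in when it is done.

Besides the shell and the picture viewer there is one more tool, called after "Request:" by a JSON object that holds its "op" and its "data". play_rows: Moves the arm, as the interface text tells. Its arguments: {"type":"object","properties":{"deltas":{"type":"array","items":{"type":"object","properties":{"travel":{"type":"array","items":{"type":"number"}},"rot":{"type":"array","items":{"type":"number"}},"fingers":{"type":"number"}}}},"squeeze":{"type":"number"}},"required":["deltas"]}

```bash
ls; mkdir -p pics; cat > h.py <<'E'
import numpy as np,cv2
from cell import ctrl
def cam(n):
    p=ctrl.camera_params(n);f=192/np.tan(np.radians(p['vfov'])/2)
    if 'rvec' in p:
        R=cv2.Rodrigues(np.array(p['rvec'],float))[0];t=np.array(p['tvec'],float).ravel()
        Rc=R.T;tc=-R.T@t
    else:
        s=ctrl.observe();T=np.array(p['T_tool_cam']);Rt=np.array(s['eef_rot']);
        Rc=Rt@T[:3,:3];tc=Rt@T[:3,3]+np.array(s['tool_pos'])
    return f,p['cx'],p['cy'],Rc,tc
def grab(n):
    c=cam(n);im,d=ctrl.grab_frame(n)
    np.savez('last_%s.npz'%n,im=im,d=d,f=c[0],cx=c[1],cy=c[2],Rc=c[3],tc=c[4]);return im,d
def load(n):
    return dict(np.load('last_%s.npz'%n))
def dep(L,u,v):
    d=L['d'][int(round(v)),int(round(u))]
    return L['Rc']@(np.array([(u-L['cx'])/L['f'],(v-L['cy'])/L['f'],1])*d)+L['tc']
def onz(L,u,v,z):
    r=L['Rc']@np.array([(u-L['cx'])/L['f'],(v-L['cy'])/L['f'],1]);return L['tc']+r*(z-L['tc'][2])/r[2]
def cloud(L):
    v,u=np.mgrid[:384,:512];d=L['d']
    P=np.stack([(u-L['cx'])/L['f']*d,(v-L['cy'])/L['f']*d,d],-1)
    return P@L['Rc'].T+L['tc']
def save(im,name,crop=None,k=1):
    if crop: im=im[crop[1]:crop[3],crop[0]:crop[2]]
    im=cv2.resize(im,None,fx=k,fy=k,interpolation=cv2.INTER_CUBIC)
    cv2.imwrite('pics/'+name+'.png',im[...,::-1])
E
python3 - <<'E'
from h import *
print(ctrl.observe())
for n in['top','side']:
    im,d=grab(n);save(im,n+'0',k=1.5)
    print(ctrl.camera_params(n))
print(ctrl.camera_params('wrist'))
E
```

```text
pics
{'clock': 0.0, 'joint_positions': array([ 1.14438584e+00,  3.51227453e-01,  1.65237187e+00, -3.22240691e-05,
        1.13911365e+00, -8.46113702e-02]), 'joint_vel': array([-0.0004834 , -0.00099544,  0.00141811,  0.00232334, -0.00163757,
        0.0003903 ]), 'effort': array([ 2.55527688e-03, -4.97324646e+01, -2.85262173e+01,  7.00286007e-02,
        2.56977364e-02, -8.30174304e-05]), 'tool_pos': array([0.18420911, 0.51790054, 0.22612609]), 'eef_rot': array([[-4.36720930e-04, -9.42157668e-01,  3.35169715e-01],
       [-1.03210270e-03,  3.35169994e-01,  9.42157105e-01],
       [-9.99999372e-01,  6.55301570e-05, -1.11877923e-03]]), 'wrist_force': array([-0.17864757, -0.22012567, -0.47533357]), 'moment': array([-0.05229696, -0.02001819,  0.01554986]), 'finger_gap': 0.09239776311359159}
{'vfov': 43.54406081203636, 'cx': 252.4738173905545, 'cy': 199.58760351258726, 'rvec': array([ 2.18151   , -2.16650854,  0.0969708 ]), 'tvec': array([6.84999660e-04, 5.29662245e-01, 1.55254184e+00])}
{'vfov': 44.320576404623296, 'cx': 253.74344317453927, 'cy': 194.43655567571028, 'rvec': array([ 0.40260426, -2.79280059,  1.11571725]), 'tvec': array([0.51887557, 0.18424625, 1.82317406])}
{'vfov': 61.447178540559065, 'cx': 250.72766744502303, 'cy': 191.79731381858957, 'T_tool_cam': array([[ 1.47277121e-03, -2.51160251e-01,  9.67944399e-01,
        -1.57439173e-01],
       [ 5.69211825e-04, -9.67945081e-01, -2.51161294e-01,
         6.96862897e-02],
       [ 9.99998753e-01,  9.20868521e-04, -1.28259826e-03,
         2.28740048e-04],
       [ 0.00000000e+00,  0.00000000e+00,  0.00000000e+00,
         1.00000000e+00]])}
```

View pics/top0.png

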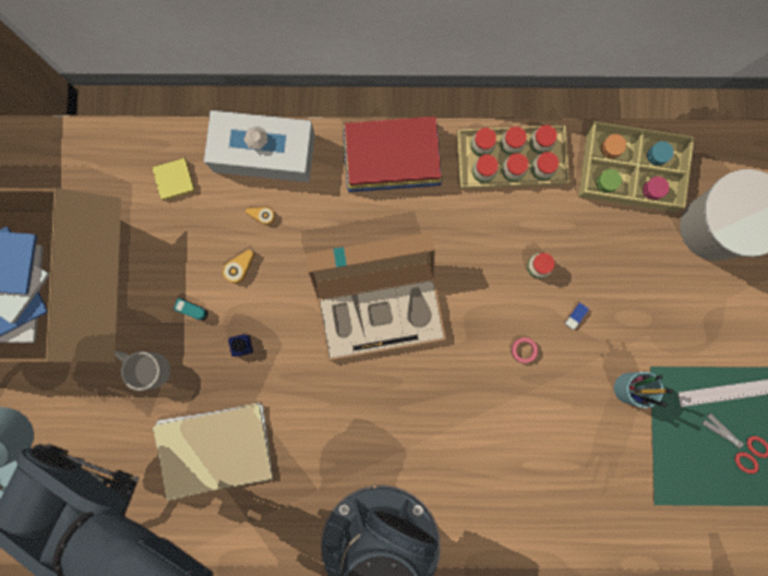

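View pics/side0.png

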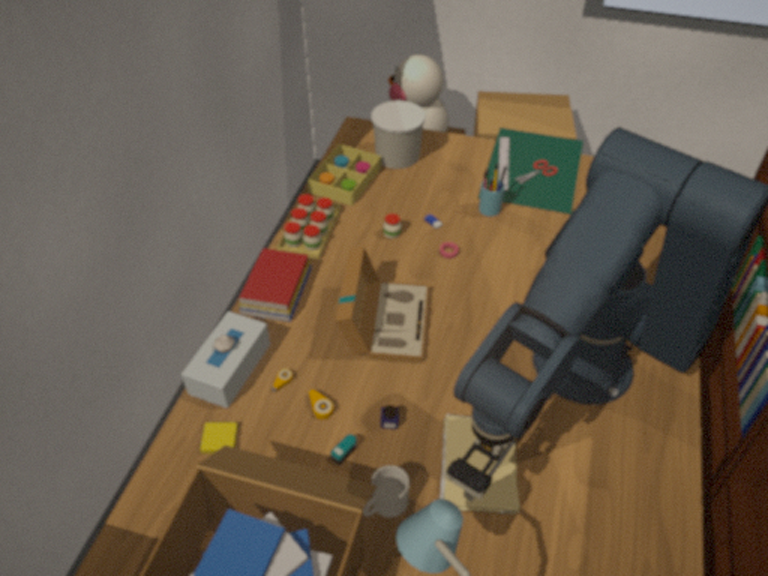

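Top view, in pixels of the 1.5x picture: the box is at (380,320), the stapler at (190,308) and the ink bottle at (240,345). There are two drop shapes, a larger one at (240,266) and a smaller one at (262,215). I'll enlarge both areas and measure.

```bash
python3 - <<'E'
from h import *
L=load('top')
save(L['im'],'objs',(105,125,195,245),6)
save(L['im'],'box',(200,155,305,245),7)
P=cloud(L)
print('desk z',P[250:280:5,250:300:10,2].round(4))
E
```

```text
desk z [[ 0.0004  0.0027 -0.0016 -0.0028  0.0016]
 [-0.0058 -0.0003 -0.0003  0.0011 -0.0059]
 [-0.0032 -0.0006 -0.0002  0.0004 -0.0012]
 [-0.0003 -0.0027 -0.0069 -0.0049 -0.0048]
 [ 0.0009 -0.0009  0.0018  0.0016  0.0017]
 [-0.0026  0.002   0.0081 -0.0038 -0.0031]]
```

View pics/objs.png

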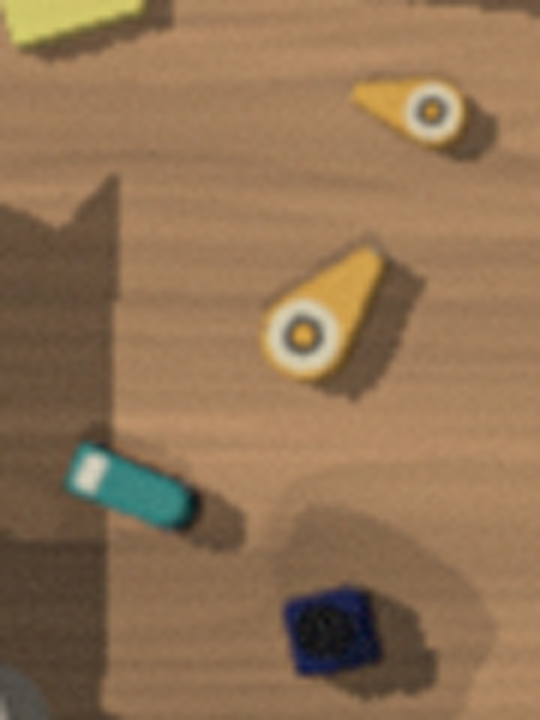

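View pics/box.png

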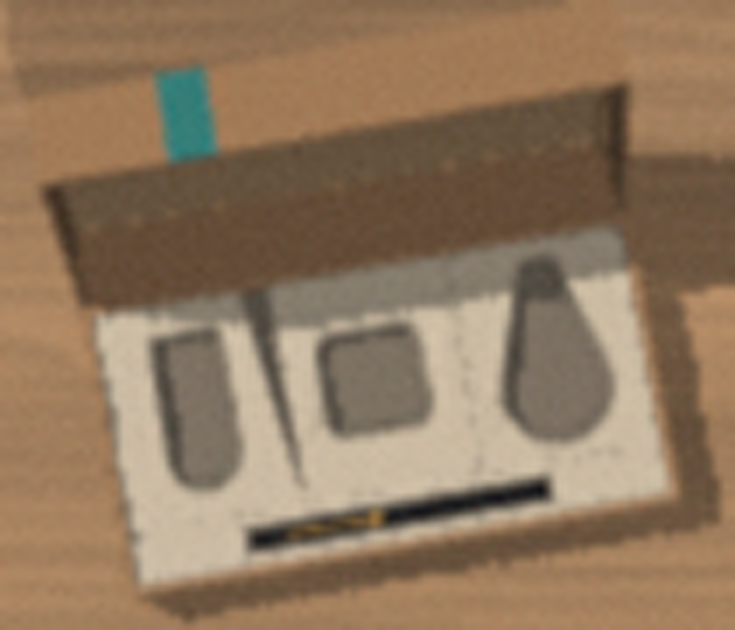

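```bash
python3 - <<'E'
from h import *
L=load('top')
def o(x,y,z): return onz(L,105+(x+.5)/6-.5,125+(y+.5)/6-.5,z)[:2]
def b(x,y,z): return onz(L,200+(x+.5)/7-.5,155+(y+.5)/7-.5,z)[:2]
a=lambda p,q:(np.linalg.norm(q-p),np.degrees(np.arctan2(*(q-p)[::-1])))
dc=o(302,335,.024);dn=o(377,248,.024);print('big drum',dc,'nose',dn,a(dc,dn),'(exp .060)')
dc=o(432,111,.024);dn=o(352,92,.024);print('small drum',dc,'nose',dn,a(dc,dn))
n=(o(85,443,.034)+o(68,490,.034))/2;t=o(192,512,.034);print('stapler nose',n,'tail',t,a(t,n),(n+t)/2)
c=[o(*q,.034) for q in[(285,602),(367,588),(382,660),(298,675)]];print('ink',np.mean(c,0),[a(c[i],c[(i+1)%4]) for i in range(4)],'cap',o(325,632,.05))
c=[b(*q,.028) for q in[(140,588),(675,494),(630,265),(95,305)]];print('boxcorners',c);print('near edge',a(c[1],c[0]))
S=(b(155,340,.024)+b(218,330,.024))/2;T=b(205,490,.024);print('st nest',S,T,a(T,S),(S+T)/2)
q=[b(*q,.024) for q in[(322,338),(412,324),(430,425),(342,438)]];print('ink nest',np.mean(q,0))
S=b(538,255,.024);T=b(558,440,.024);print('tape nest',S,T,a(T,S),(S+T)/2)
p=[b(250,540,.027),b(550,488,.027)];print('pen',p,a(p[1],p[0]))
e=[b(45,187,.028+.0)]
# lid cloud
P=cloud(L);v,u=np.mgrid[:384,:512]
for x,y in[(45,187),(625,90),(330,140),(200,120),(85,300),(620,210)]:
    uu=200+(x+.5)/7-.5;vv=155+(y+.5)/7-.5;print('lid',x,y,dep(L,uu,vv).round(4))
E
```

```text
big drum [0.59084735 0.32602372] nose [0.63937182 0.28596381] (np.float64(0.06292393375292797), np.float64(-39.541755461891476)) (exp .060)
small drum [0.71609109 0.25732007] nose [0.7264614  0.30180259] (np.float64(0.04567534806450066), np.float64(76.8769074690348))
stapler nose [0.51675757 0.44463091] tail [0.49241715 0.38116781] (np.float64(0.06797074006775546), np.float64(69.01635486841205)) [0.50458736 0.41289936]
ink [0.42841044 0.30310563] [(np.float64(0.044871646282160664), np.float64(-79.89344547449882)), (np.float64(0.03982318686618057), np.float64(-166.93056985962082)), (np.float64(0.04591667554757599), np.float64(100.52340216188858)), (np.float64(0.04011684252261597), np.float64(11.555786920017285))] cap [0.42752782 0.30427671]
boxcorners [array([0.40141965, 0.11030842]), array([ 0.44672133, -0.13794307]), array([ 0.55366711, -0.11702246]), array([0.53315743, 0.13308878])]
near edge (np.float64(0.25235102860533004), np.float64(100.34171455268452))
st nest [0.51971325 0.09036245] [0.44722462 0.08087017] (np.float64(0.07310748754614725), np.float64(7.46034761132003)) [0.48346894 0.08561631]
ink nest [0.49864443 0.00123445]
tape nest [ 0.55851893 -0.07415452] [ 0.47169619 -0.08370485] (np.float64(0.08734642331936715), np.float64(6.277184842816856)) [ 0.51510756 -0.07892968]
pen [array([0.42402484, 0.05953226]), array([ 0.44914859, -0.07986218])] (np.float64(0.14164043201866255), np.float64(100.21701308770893))
lid 45 187 [0.5726 0.145  0.1518]
lid 625 90 [ 0.6172 -0.1058  0.1486]
lid 330 140 [0.6067 0.0233 0.0633]
lid 200 120 [0.6022 0.0783 0.1527]
lid 85 300 [0.5349 0.1373 0.0339]
lid 620 210 [ 0.5792 -0.1122  0.0305]
```

The larger drop (original px ~(158,178)) measures 63 mm from drum to nose, against about 60 expected. The smaller one (px ~(176,142)) measures 46 mm, so the larger one is meant. The crop above shows both clearly. Box yaw is about 10°. Next I'll hover for a closer wrist view.

```bash
cat >> h.py <<'E'
def goal(pos,a,extra=''):
    from scipy.spatial.transform import Rotation as Ro
    s=ctrl.observe();R=np.array(s['eef_rot']);p=np.array(s['tool_pos'])
    a=np.radians(a);G=np.array([[0,-np.sin(a),np.cos(a)],[0,np.cos(a),np.sin(a)],[-1,0,0]])
    tr=R.T@(np.array(pos)-p)*100;rv=np.degrees(Ro.from_matrix(R.T@G).as_rotvec())
    print('GOAL',pos,'travel cm',tr.round(2),'rot deg',rv.round(1),'rows>=%.1f'%max(np.linalg.norm(tr)/5,np.linalg.norm(rv)/8.59))
def st():
    s=ctrl.observe();z=np.array(s['eef_rot'])[:,2]
    print('t',round(s['clock'],2),'tcp',np.array(s['tool_pos']).round(4),'a',np.degrees(np.arctan2(z[1],z[0])).round(2),'xz',np.array(s['eef_rot'])[:,0].round(3),'F',np.array(s['wrist_force']).round(2),'gap',round(s['finger_gap'],4),'q',np.degrees(s['joint_positions']).round(0))
E
python3 -c "
from h import *
st();goal([.50,.34,.20],90)"
```

```text
t 0.1 tcp [0.1842 0.5179 0.2262] a 70.42 xz [-0.    -0.001 -1.   ] F [ 0.03 -0.64 -0.14] gap 0.093 q [66. 20. 95. -0. 65. -5.]
GOAL [0.5, 0.34, 0.2] travel cm [  2.62 -35.72  -6.18] rot deg [-19.6  -0.1  -0. ] rows>=7.3
```

Request:
{"op": "play_rows", "data": {"deltas": [{"travel": [0.5, -5, -1], "rot": [-5, 0, 0], "fingers": 9.3}, {"travel": [1, -10, -2], "rot": [-8, 0, 0], "fingers": 9.3}, {"travel": [1.5, -15, -3], "rot": [-12, 0, 0], "fingers": 9.3}, {"travel": [2, -20, -4], "rot": [-16, 0, 0], "fingers": 9.3}, {"travel": [2.6, -25, -5], "rot": [-19.6, 0, 0], "fingers": 9.3}]}}

```text
clock: 0.6
tool_pos: [0.399, 0.3889, 0.2007]
eef_rot: [[-0.001, -1.0, -0.003], [-0.001, -0.003, 1.0], [-1.0, 0.001, -0.001]]
wrist_force: [0.3, 1.3, -1.4]
finger_gap: 0.093
```

```bash
python3 -c "
from h import *
st();goal([.50,.34,.20],90)"
```

```text
t 0.6 tcp [0.399  0.3889 0.2007] a 90.19 xz [-0.001 -0.001 -1.   ] F [ 0.26  1.29 -1.42] gap 0.093 q [ 39.  22.  95.  -0.  62. -51.]
GOAL [0.5, 0.34, 0.2] travel cm [  0.07 -10.08  -4.92] rot deg [ 0.2 -0.1 -0. ] rows>=2.2
```

Request:
{"op": "play_rows", "data": {"deltas": [{"travel": [0, -5, -2.5], "rot": [0, 0, 0], "fingers": 9.3}, {"travel": [0, -10, -4.9], "rot": [0, 0, 0], "fingers": 9.3}, {"travel": [0, -10, -4.9], "rot": [0, 0, 0], "fingers": 9.3}]}}

```text
clock: 0.9
tool_pos: [0.5026, 0.3377, 0.2001]
eef_rot: [[-0.0, -1.0, 0.0], [-0.001, 0.0, 1.0], [-1.0, 0.0, -0.001]]
wrist_force: [-1.4, -0.7, -1.4]
finger_gap: 0.0928
```

```bash
python3 -c "
from h import *
im,d=grab('wrist');st();save(im,'w1',k=1.5)"
```

```text
t 0.95 tcp [0.5023 0.338  0.2   ] a 89.99 xz [-0.    -0.002 -1.   ] F [ 0.26 -1.   -0.23] gap 0.0928 q [ 30.  27.  88.  -0.  65. -60.]
```

View pics/w1.png

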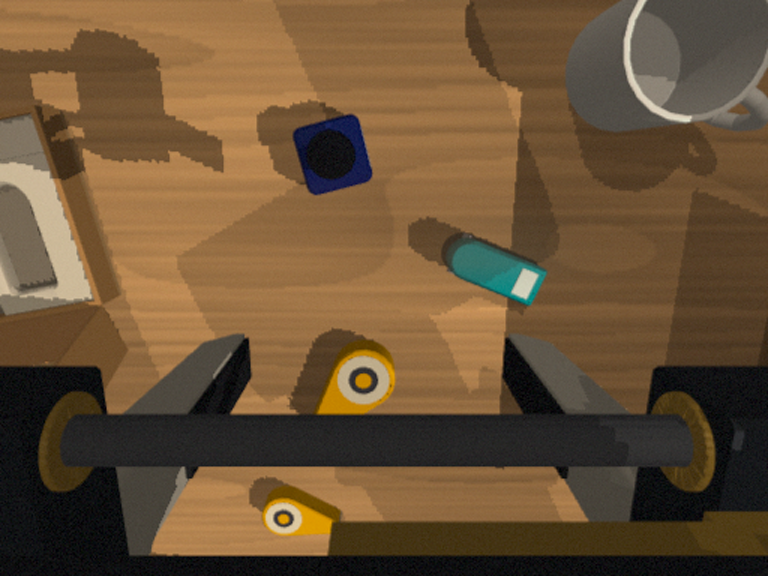

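The wrist view shows the ink bottle at (333,154), the stapler at (495,268), the large dispenser at (362,380), partly hidden by the gripper, and the mug at the upper right. I'll enlarge the stapler and ink bottle.

```bash
python3 -c "
from h import *
L=load('wrist');save(L['im'],'w1c',(180,65,380,215),4)"
```

```text
(no output)
```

View pics/w1c.png

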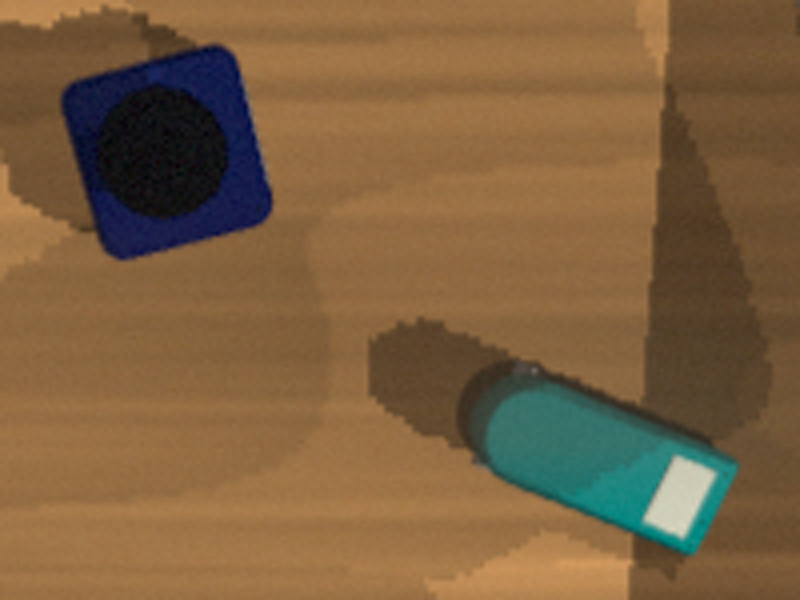

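```bash
python3 - <<'E'
from h import *
L=load('wrist')
o=lambda x,y,z:onz(L,180+(x+.5)/4-.5,65+(y+.5)/4-.5,z)[:2]
a=lambda p,q:(np.linalg.norm(q-p).round(4),np.degrees(np.arctan2(*(q-p)[::-1])).round(1))
c=[o(*q,.034) for q in[(60,88),(235,40),(275,216),(110,264)]];print('ink',np.mean(c,0),[a(c[i],c[(i+1)%4]) for i in range(4)],'cap',o(163,151,.05))
n1,n2=o(738,463,.034),o(693,555,.034);print('nose w',a(n1,n2),a(o(495,475,.034),n2),a(o(600,395,.034),n1))
n=(n1+n2)/2
for th in(66,68,70):
  t=np.radians(th);print(th,n-.035*np.array([np.cos(t),np.sin(t)]))
print('tail base',o(457,415,.018), 'tail teal',o(487,430,.034),a(o(487,430,.034),n))
P=dep(L,180+570/4,65+450/4);print(P, dep(L,180+163/4,65+151/4),dep(L,180+85/4,65+130/4))
E
```

```text
ink [0.42814207 0.30967745] [(np.float64(0.0432), np.float64(104.5)), (np.float64(0.0417), np.float64(13.0)), (np.float64(0.0423), np.float64(-74.1)), (np.float64(0.0427), np.float64(-165.7))] cap [0.42781702 0.30950114]
nose w (np.float64(0.0264), np.float64(-21.3)) (np.float64(0.0567), np.float64(67.9)) (np.float64(0.0404), np.float64(64.3))
66 [0.50254887 0.41674152]
68 [0.50367342 0.41626417]
70 [0.50481395 0.41582637]
tail base [0.49502716 0.38327102] tail teal [0.49596828 0.38891319] (np.float64(0.0633), np.float64(70.8))
[0.50175276 0.41095102 0.03297087] [0.42811889 0.30966259 0.04810101] [0.42301908 0.28963661 0.03357192]
```

```bash
python3 -c "
from h import *
goal([.5037,.4162,.10],158)"
```

```text
GOAL [0.5037, 0.4162, 0.1] travel cm [ 9.99 -0.15  7.84] rot deg [-68.   -0.1  -0.1] rows>=7.9
```

Request:
{"op": "play_rows", "data": {"deltas": [{"travel": [0, 0, 2], "rot": [-8.5, 0, 0], "fingers": 6}, {"travel": [0, 0, 5], "rot": [-17, 0, 0], "fingers": 6}, {"travel": [0, -0.1, 7.8], "rot": [-25.5, 0, 0], "fingers": 6}, {"travel": [1, -0.15, 7.8], "rot": [-34, 0, 0], "fingers": 6}, {"travel": [3, -0.15, 7.8], "rot": [-42.5, 0, 0], "fingers": 6}]}}

```text
clock: 1.45
tool_pos: [0.5027, 0.4178, 0.1705]
eef_rot: [[0.001, -0.732, -0.682], [-0.0, -0.682, 0.732], [-1.0, -0.001, -0.001]]
wrist_force: [0.2, 0.1, 0.9]
finger_gap: 0.0609
```

```bash
python3 -c "
from h import *
st();goal([.5037,.4162,.10],158)"
```

```text
t 1.45 tcp [0.5027 0.4178 0.1705] a 132.96 xz [ 0.001 -0.    -1.   ] F [0.16 0.13 0.89] gap 0.0609 q [ 36.  34.  81.  -0.  65. -97.]
GOAL [0.5037, 0.4162, 0.1] travel cm [ 7.05  0.04 -0.18] rot deg [-25.   -0.1   0. ] rows>=2.9
```

Request:
{"op": "play_rows", "data": {"deltas": [{"travel": [3, 0, -0.2], "rot": [-8.5, 0, 0], "fingers": 6}, {"travel": [6, 0, -0.2], "rot": [-17, 0, 0], "fingers": 6}, {"travel": [7, 0, -0.2], "rot": [-25, 0, 0], "fingers": 6}, {"travel": [7, 0, -0.2], "rot": [-25, 0, 0], "fingers": 6}]}}

```text
clock: 1.85
tool_pos: [0.502, 0.4165, 0.0986]
eef_rot: [[-0.002, -0.372, -0.928], [-0.002, -0.928, 0.372], [-1.0, 0.003, 0.001]]
wrist_force: [-0.5, 0.1, -0.1]
finger_gap: 0.0601
```

```bash
python3 -c "
from h import *
im,d=grab('wrist');st();save(im,'w2',k=1.5)"
```

```text
t 1.9 tcp [0.5028 0.4168 0.1001] a 157.84 xz [-0.    -0.001 -1.   ] F [0.14 0.57 0.83] gap 0.0597 q [  36.   39.   84.   -0.   58. -122.]
```

View pics/w2.png

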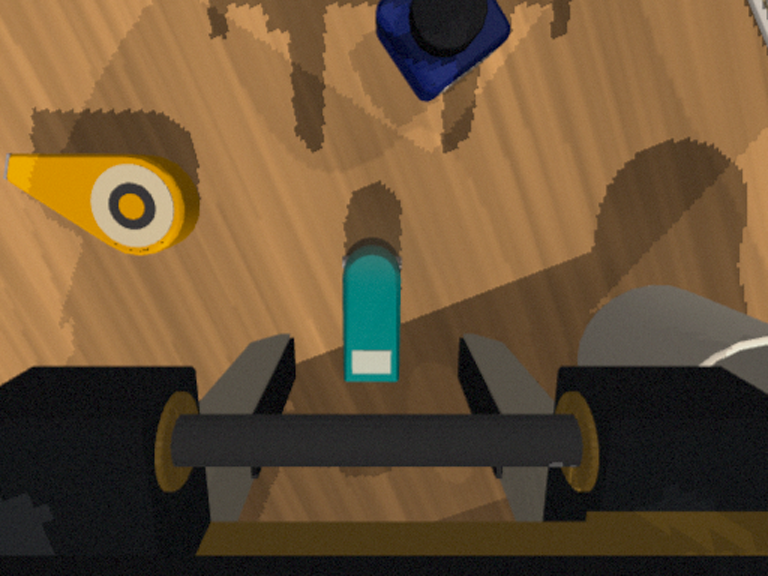

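The stapler runs vertically between the fingers with its nose edge at (372,381). The large dispenser is fully visible: nose at (8,167), drum at (132,206).

```bash
python3 - <<'E'
from h import *
L=load('wrist')
o=lambda x,y,z:onz(L,(x+.5)/1.5-.5,(y+.5)/1.5-.5,z)[:2]
a=lambda p,q:(np.linalg.norm(q-p).round(4),np.degrees(np.arctan2(*(q-p)[::-1])).round(1))
n=(o(346,381,.034)+o(398,381,.034))/2;m=(o(344,280,.034)+o(400,280,.034))/2
print(n,a(m,n),a(o(346,381,.034),o(398,381,.034)), 'orig',n-.035*(n-m)/np.linalg.norm(n-m), 'tail base',o(372,240,.018))
dn=(o(7,155,.024)+o(8,180,.024))/2;dc=o(132,206,.024);print('disp',dc,dn,a(dc,dn),'origin',dc+.018*(dn-dc)/np.linalg.norm(dn-dc))
print(dep(L,88,137),dep(L,120,130))
s=ctrl.observe();R=np.array(s['eef_rot']);print('tool frame of n',R.T@(np.r_[n,.034]-s['tool_pos']))
E
```

```text
[0.5168854  0.44899092] (np.float64(0.0516), np.float64(68.1)) (np.float64(0.0259), np.float64(158.1)) orig [0.50380485 0.4165271 ] tail base [0.4915125 0.3857034]
disp [0.59061803 0.32755269] [0.63567316 0.29048417] (np.float64(0.0583), np.float64(-39.4)) origin [0.60451818 0.31611653]
[0.59008805 0.32757372 0.0247389 ] [0.56798492 0.33136881 0.02168815]
tool frame of n [ 0.06602581 -0.03516383 -0.00088469]
```

Request:
{"op": "play_rows", "data": {"deltas": [{"travel": [3.5, 0, -0.1], "rot": [0, 0, 0], "fingers": 6}, {"travel": [7.3, 0, -0.1], "rot": [0, 0, 0], "fingers": 6}, {"travel": [7.3, 0, -0.1], "rot": [0, 0, 0], "fingers": 3.5}, {"travel": [7.3, 0, -0.1], "rot": [0, 0, 0], "fingers": 2}, {"travel": [7.3, 0, -0.1], "rot": [0, 0, 0], "fingers": 2}], "squeeze": 20}}

```text
clock: 2.4
tool_pos: [0.5047, 0.4174, 0.0297]
eef_rot: [[0.002, -0.378, -0.926], [0.001, -0.926, 0.378], [-1.0, -0.002, -0.002]]
wrist_force: [-0.3, 0.4, -0.5]
finger_gap: 0.0407
```

```bash
python3 -c "
from h import *
st()"
```

```text
t 2.4 tcp [0.5047 0.4174 0.0297] a 157.77 xz [ 0.002  0.001 -1.   ] F [-0.26  0.45 -0.54] gap 0.0407 q [  36.   44.   85.   -0.   51. -122.]
```

Request:
{"op": "play_rows", "data": {"deltas": [{"travel": [0.3, 0, 0], "rot": [0, 0, 0], "fingers": 3.6}, {"travel": [0.3, 0, 0], "rot": [0, 0, 0], "fingers": 2}, {"travel": [0.3, 0, 0], "rot": [0, 0, 0], "fingers": 2}, {"travel": [0.3, 0, 0], "rot": [0, 0, 0], "fingers": 2}, {"travel": [0.3, 0, 0], "rot": [0, 0, 0], "fingers": 2}]}}

```text
clock: 2.9
tool_pos: [0.5051, 0.4177, 0.0277]
eef_rot: [[0.003, -0.379, -0.926], [0.002, -0.926, 0.379], [-1.0, -0.003, -0.002]]
wrist_force: [-2.2, -0.3, 7.2]
finger_gap: 0.028
```

```bash
python3 -c "
from h import *
st()
# box est from top cam
goal([.484,.085,.15],100)"
```

```text
t 2.9 tcp [0.5051 0.4177 0.0277] a 157.76 xz [ 0.003  0.002 -1.   ] F [-2.24 -0.34  7.18] gap 0.028 q [  36.   44.   85.   -0.   50. -122.]
GOAL [0.484, 0.085, 0.15] travel cm [-12.29  31.56 -10.67] rot deg [57.8 -0.   0.2] rows>=7.1
```

Request:
{"op": "play_rows", "data": {"deltas": [{"travel": [-5, 0, 0], "rot": [0, 0, 0], "fingers": 2}, {"travel": [-9, 2, -2], "rot": [5, 0, 0], "fingers": 2}, {"travel": [-13, 6, -3], "rot": [13, 0, 0], "fingers": 2}, {"travel": [-17, 10, -4], "rot": [21, 0, 0], "fingers": 2}, {"travel": [-20, 14, -6], "rot": [29, 0, 0], "fingers": 2}]}}

```text
clock: 3.4
tool_pos: [0.5058, 0.2789, 0.2185]
eef_rot: [[0.004, -0.783, -0.622], [0.002, -0.622, 0.783], [-1.0, -0.004, -0.001]]
wrist_force: [1.2, -0.7, -0.6]
finger_gap: 0.0277
```

```bash
python3 -c "
from h import *
st();goal([.58,.01,.25],100)"
```

```text
t 3.4 tcp [0.5058 0.2789 0.2185] a 128.47 xz [ 0.004  0.002 -1.   ] F [ 1.22 -0.72 -0.65] gap 0.0277 q [  24.   23.   91.    0.   65. -104.]
GOAL [0.58, 0.01, 0.25] travel cm [ -3.18  10.9  -25.67] rot deg [28.5  0.   0.3] rows>=5.6
```

Request:
{"op": "play_rows", "data": {"deltas": [{"travel": [-1, 2, -4.5], "rot": [7, 0, 0], "fingers": 2}, {"travel": [-2, 4, -9], "rot": [14, 0, 0], "fingers": 2}, {"travel": [-3.2, 6, -13.5], "rot": [21, 0, 0], "fingers": 2}, {"travel": [-3.2, 8, -18], "rot": [28.5, 0, 0], "fingers": 2}, {"travel": [-3.2, 10, -22.5], "rot": [28.5, 0, 0], "fingers": 2}]}}

```text
clock: 3.9
tool_pos: [0.5673, 0.0392, 0.2508]
eef_rot: [[0.005, -0.986, -0.168], [0.002, -0.168, 0.986], [-1.0, -0.005, 0.001]]
wrist_force: [0.3, 0.7, -0.6]
finger_gap: 0.0279
```

Request:
{"op": "play_rows", "data": {"deltas": [{"travel": [0, -0.7, -3.5], "rot": [0, 0, 0], "fingers": 2}, {"travel": [0, -0.7, -3.5], "rot": [0, 0, 0], "fingers": 2}, {"travel": [0, -0.7, -3.5], "rot": [0, 0, 0], "fingers": 2}]}}

```text
clock: 4.2
tool_pos: [0.5799, 0.0054, 0.2506]
eef_rot: [[0.004, -0.986, -0.167], [0.003, -0.167, 0.986], [-1.0, -0.005, 0.002]]
wrist_force: [-0.3, 1.2, 0.3]
finger_gap: 0.0278
```

```bash
python3 -c "
from h import *
im,d=grab('wrist');st();save(im,'w3',k=1.5)"
```

```text
t 4.25 tcp [0.5798 0.0063 0.2506] a 99.69 xz [ 0.004  0.003 -1.   ] F [-0.67  0.81 -1.52] gap 0.0279 q [  -4.   22.   89.    0.   69. -104.]
```

View pics/w3.png

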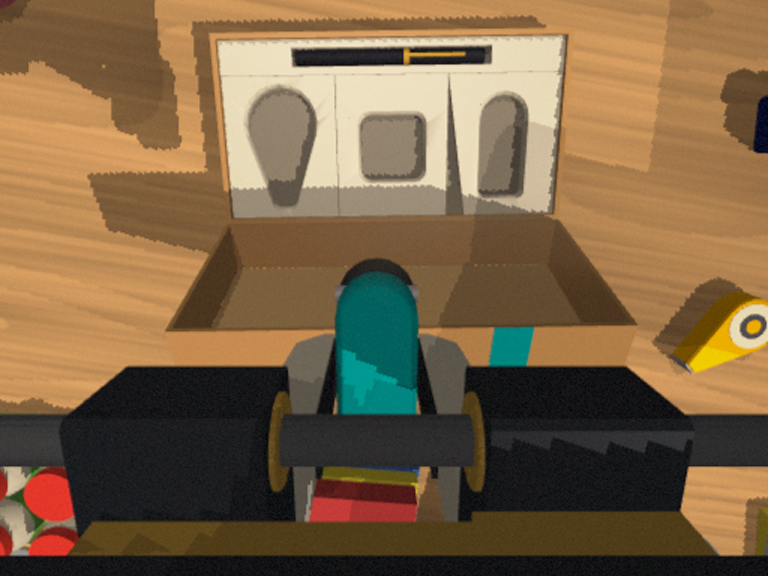

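The whole box is in view, with the pockets for tape (282,145), ink (393,146) and stapler (503,145). The near rim is at the top of the picture. I'll enlarge to measure.

```bash
python3 -c "
from h import *
L=load('wrist');save(L['im'],'w3c',(135,10,395,155),3)"
```

```text
(no output)
```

View pics/w3c.png

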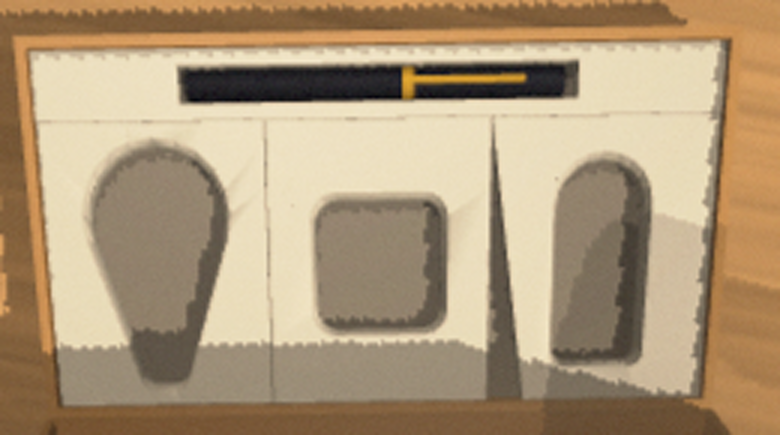

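```bash
python3 - <<'E'
from h import *
L=load('wrist')
o=lambda x,y,z:onz(L,135+(x+.5)/3-.5,10+(y+.5)/3-.5,z)[:2]
a=lambda p,q:(np.linalg.norm(q-p).round(4),np.degrees(np.arctan2(*(q-p)[::-1])).round(2))
z=.024
ic=(o(312,193,z)+o(448,193,z)+o(448,332,z)+o(312,332,z))/4
print('ink',ic,a(o(312,262,z),o(448,262,z)),a(o(380,332,z),o(380,193,z)))
tb,tn=o(157,138,z),o(163,385,z);print('tape',tb,tn,a(tb,tn),(tb+tn)/2, 'width',a(o(88,212,z),o(230,212,z)),(o(88,212,z)+o(230,212,z))/2)
sb,sn=o(602,153,z),o(595,365,z);print('stap',sb,sn,a(sb,sn),(sb+sn)/2,'mid', (o(551,260,z)+o(648,260,z))/2,a(o(551,260,z),o(648,260,z)))
n=[o(13,38,.028),o(732,38,.028)];print('near rim',n,a(*n),sum(n)/2)
w=[o(38,121,z),o(718,113,z)];print('groove line',a(*w))
print('tape-stap',a((tb+tn)/2,(sb+sn)/2))
print('seams',o(267,250,z),o(492,150,z),a(o(266,130,z),o(272,400,z)))
P=dep(L,135+380/3,10+262/3);print('floor',P);print(dep(L,135+600/3,10+250/3),dep(L,135+100/3,10+380/3))
E
```

```text
ink [0.49872806 0.0042455 ] (np.float64(0.0517), np.float64(99.64)) (np.float64(0.0507), np.float64(-169.88))
tape [ 0.46869116 -0.08457287] [ 0.55794007 -0.07163057] (np.float64(0.0902), np.float64(8.25)) [ 0.51331562 -0.07810172] width (np.float64(0.0533), np.float64(99.64)) [ 0.49426346 -0.08078675]
stap [0.4462616  0.07829398] [0.52204704 0.0936253 ] (np.float64(0.0773), np.float64(11.44)) [0.48415432 0.08595964] mid [0.48343237 0.08621433] (np.float64(0.0369), np.float64(99.64))
near rim [array([ 0.44477599, -0.13817349]), array([0.40190275, 0.11412502])] (np.float64(0.2559), np.float64(99.64)) [ 0.42333937 -0.01202423]
groove line (np.float64(0.2493), np.float64(100.27))
tape-stap (np.float64(0.1666), np.float64(100.08))
seams [ 0.5009813  -0.03883885] [0.45206157 0.03796574] (np.float64(0.0988), np.float64(9.77))
floor [0.4980867  0.0048551  0.01398127]
[0.479292   0.08860006 0.01323953] [ 0.56064817 -0.09609438  0.02255894]
```

```bash
python3 - <<'E'
from h import *
L=load('wrist');s=ctrl.observe();R=np.array(s['eef_rot']);p=np.array(s['tool_pos'])
for (x,y),zz in[((376,259),.018),((376,273),.034)]:
    q=onz(L,(x+.5)/1.5-.5,(y+.5)/1.5-.5,p[2]-.0277+zz);print(R.T@(q-p))
c,sn=np.cos(np.radians(10)),np.sin(np.radians(10))
nest=np.array([.4841,.0866]);tcp=nest+.0016*np.array([c,sn]);print(tcp)
goal([*tcp,.07],100)
E
```

```text
[ 0.00952761  0.03683606 -0.00080363]
[-0.00646598  0.03542494 -0.00077421]
[0.48567569 0.08687784]
GOAL [np.float64(0.4856756924048195), np.float64(0.08687783708426708), 0.07] travel cm [18.04  8.    9.49] rot deg [-0.3  0.1  0.3] rows>=4.4
```

Request:
{"op": "play_rows", "data": {"deltas": [{"travel": [0, 3.5, 3.5], "rot": [0, 0, 0], "fingers": 2}, {"travel": [3, 7, 7], "rot": [0, 0, 0], "fingers": 2}, {"travel": [7, 8, 9.5], "rot": [-0.3, 0, 0.3], "fingers": 2}, {"travel": [12, 8, 9.5], "rot": [-0.3, 0, 0.3], "fingers": 2}, {"travel": [17, 8, 9.5], "rot": [-0.3, 0, 0.3], "fingers": 2}]}}

```text
clock: 4.75
tool_pos: [0.4848, 0.089, 0.084]
eef_rot: [[0.001, -0.984, -0.177], [0.002, -0.177, 0.984], [-1.0, -0.002, 0.002]]
wrist_force: [1.2, 0.3, -1.4]
finger_gap: 0.0274
```

```bash
python3 -c "
from h import *
st();goal([.4855,.0876,.046],100)"
```

```text
t 4.75 tcp [0.4848 0.089  0.084 ] a 100.18 xz [ 0.001  0.002 -1.   ] F [ 1.19  0.34 -1.43] gap 0.0274 q [  5.  26. 110.   0.  44. -95.]
GOAL [0.4855, 0.0876, 0.046] travel cm [ 3.8  -0.03 -0.16] rot deg [0.2 0.1 0.1] rows>=0.8
```

Request:
{"op": "play_rows", "data": {"deltas": [{"travel": [1.5, 0, -0.15], "rot": [0.2, 0, 0], "fingers": 2}, {"travel": [1.5, 0, -0.15], "rot": [0.2, 0, 0], "fingers": 2}, {"travel": [1.5, 0, -0.15], "rot": [0.2, 0, 0], "fingers": 2}]}}

```text
clock: 5.05
tool_pos: [0.4854, 0.0884, 0.0698]
eef_rot: [[0.002, -0.985, -0.174], [0.002, -0.174, 0.985], [-1.0, -0.002, 0.002]]
wrist_force: [0.7, -0.7, -1.4]
finger_gap: 0.0272
```

```bash
python3 -c "
from h import *
im,d=grab('wrist');st();goal([.4855,.0876,.042],100);save(im,'w4',k=1.5)"
```

```text
t 5.1 tcp [0.4858 0.0882 0.0703] a 100.03 xz [ 0.003  0.002 -1.   ] F [-0.2   1.33 -0.75] gap 0.0277 q [  5.  28. 110.   0.  42. -95.]
GOAL [0.4855, 0.0876, 0.042] travel cm [ 2.83  0.05 -0.06] rot deg [0.  0.1 0.2] rows>=0.6
```

View pics/w4.png

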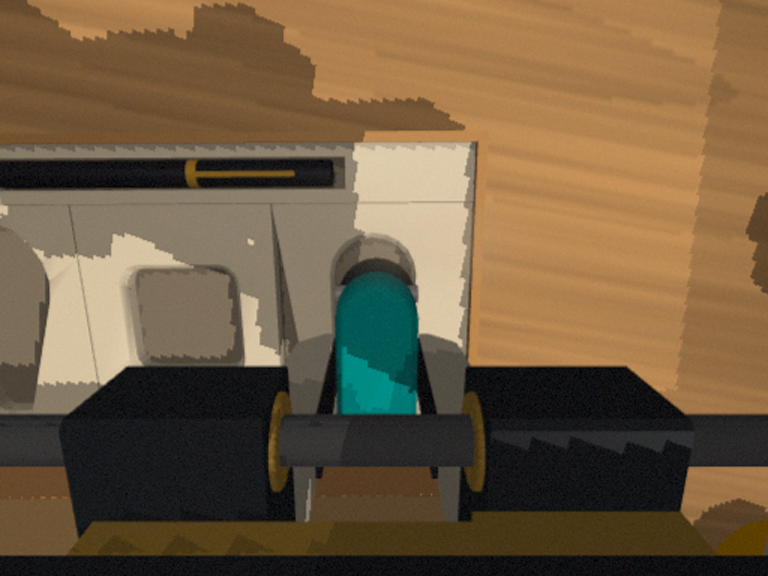

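```bash
python3 - <<'E'
from h import *
L=load('wrist');s=ctrl.observe();R=np.array(s['eef_rot']);p=np.array(s['tool_pos'])
for (x,y),zz in[((373,235),.024),((331,290),.024),((417,290),.024),((376,259),p[2]-.0277+.018)]:
    q=onz(L,(x+.5)/1.5-.5,(y+.5)/1.5-.5,zz);print((R.T@(q-p)).round(4),q.round(4))
E
```

```text
[ 0.0462  0.0405 -0.0011] [0.4463 0.0803 0.024 ]
[ 0.0463  0.0165 -0.0193] [0.4731 0.0665 0.024 ]
[0.0463 0.0165 0.018 ] [0.4665 0.1032 0.024 ]
[0.0096 0.0373 0.0003] [0.449  0.082  0.0606]
```

Request:
{"op": "play_rows", "data": {"deltas": [{"travel": [1, -0.05, -0.06], "rot": [0, 0, 0], "fingers": 2}, {"travel": [1.8, -0.05, -0.06], "rot": [0, 0, 0], "fingers": 2}, {"travel": [2.4, -0.05, -0.06], "rot": [0, 0, 0], "fingers": 2}, {"travel": [2.8, -0.05, -0.06], "rot": [0, 0, 0], "fingers": 2}, {"travel": [2.85, -0.05, -0.06], "rot": [0, 0, 0], "fingers": 2}]}}

```text
clock: 5.6
tool_pos: [0.4866, 0.0878, 0.0426]
eef_rot: [[0.003, -0.985, -0.174], [0.002, -0.174, 0.985], [-1.0, -0.003, 0.002]]
wrist_force: [-8.7, -1.0, 24.4]
finger_gap: 0.028
```

```bash
python3 -c "
from h import *
st()"
```

```text
t 5.6 tcp [0.4866 0.0878 0.0426] a 100.03 xz [ 0.003  0.002 -1.   ] F [-8.67 -1.01 24.41] gap 0.028 q [  5.  31. 110.   0.  39. -95.]
```

Request:
{"op": "play_rows", "data": {"deltas": [{"travel": [-0.1, 0, 0], "rot": [0, 0, 0], "fingers": 4}, {"travel": [-0.2, 0, 0], "rot": [0, 0, 0], "fingers": 4.5}, {"travel": [-3, 0, 0], "rot": [0, 0, 0], "fingers": 5}, {"travel": [-7, 0, 0], "rot": [0, 0, 0], "fingers": 6}, {"travel": [-10, 0, 0], "rot": [0, 0, 0], "fingers": 6}]}}

```text
clock: 6.1
tool_pos: [0.4865, 0.0876, 0.1442]
eef_rot: [[0.004, -0.985, -0.174], [0.002, -0.174, 0.985], [-1.0, -0.004, 0.002]]
wrist_force: [1.4, -0.1, 0.2]
finger_gap: 0.0589
```

```bash
python3 -c "
from h import *
im,d=grab('wrist');st();save(im,'w5',k=1.5)
L=load('wrist');P=cloud(L)
m=(abs(im[...,0].astype(int)-30)<40)&(im[...,1]>70)&(im[...,2]>70)&(im[...,0]<50)
v,u=np.where(m);print(len(v));q=P[m];print('teal z',np.percentile(q[:,2],[5,25,50,75,95]).round(4),q.mean(0))
goal([.428,.3096,.11],104)"
```

```text
t 6.15 tcp [0.4885 0.0878 0.1483] a 100.03 xz [ 0.01   0.003 -1.   ] F [4.08 0.14 4.82] gap 0.0593 q [  5.  20. 107.   0.  52. -95.]
1650
teal z [0.0483 0.0497 0.0509 0.0522 0.0542] [0.48729675 0.08820528 0.05198341]
GOAL [0.428, 0.3096, 0.11] travel cm [ 3.83  2.13 22.89] rot deg [-4.   0.   0.6] rows>=4.7
```

View pics/w5.png

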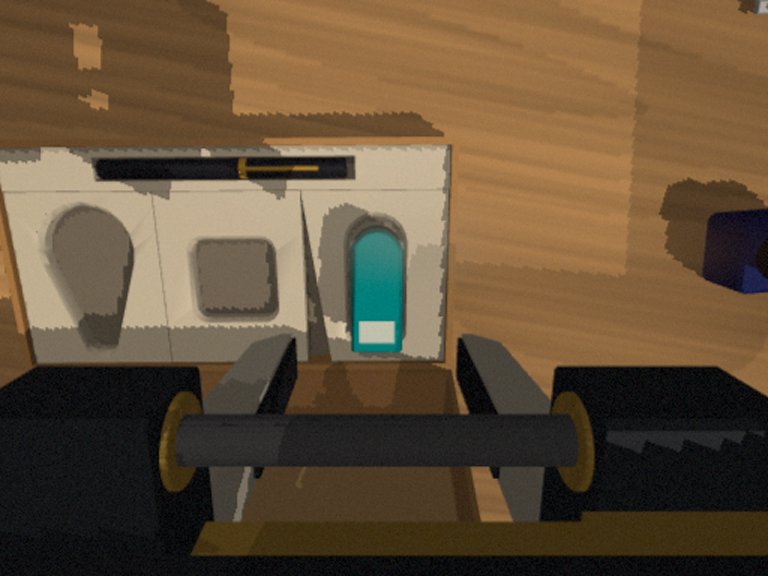

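```bash
cat > seat.py <<'E'
from h import *
st();im,d=grab('wrist');L=load('wrist');P=cloud(L);i=im.astype(int)
m=(i[...,0]<50)&(i[...,1]>70)&(i[...,2]>70)
q=P[m];print('teal z',np.percentile(q[:,2],[5,25,50,75,95]).round(4))
w=(i.min(-1)>150)&(abs(P[...,2]-.024)<.012);q=P[w];print('insert z',np.percentile(q[:,2],[5,25,50,75,95]).round(4));st()
E
python3 seat.py
```

```text
t 6.15 tcp [0.4885 0.0878 0.1483] a 100.03 xz [ 0.01   0.003 -1.   ] F [4.08 0.14 4.82] gap 0.0593 q [  5.  20. 107.   0.  52. -95.]
teal z [0.0485 0.0499 0.051  0.0524 0.0544]
insert z [0.0222 0.0228 0.0233 0.0238 0.0245]
t 6.2 tcp [0.4882 0.0878 0.146 ] a 100.02 xz [ 0.009  0.003 -1.   ] F [ 1.01  0.11 -1.03] gap 0.0598 q [  5.  20. 107.   0.  52. -95.]
```

```bash
python3 - <<'E'
from h import *
L=load('wrist');P=cloud(L);im=L['im'];save(im,'w5c',(190,120,310,245),6)
for v in range(155,236,8): print(v,P[v,240:268:6,2].round(4), P[v,215,2].round(4),P[v,285,2].round(4))
E
```

```text
155 [0.0496 0.0474 0.0476 0.0487 0.046 ] 0.0223 0.0224
163 [0.0481 0.0477 0.0498 0.0485 0.0476] 0.0245 0.0243
171 [0.0502 0.049  0.0493 0.0488 0.0477] 0.0228 0.0227
179 [0.0503 0.0497 0.0494 0.05   0.0497] 0.0243 0.0243
187 [0.0515 0.0502 0.0522 0.0513 0.0505] 0.0239 0.0232
195 [0.0513 0.0513 0.0514 0.0511 0.0514] 0.0241 0.0226
203 [0.0514 0.0512 0.0514 0.0509 0.0533] 0.0127 0.0228
211 [0.053  0.0535 0.0525 0.0536 0.0521] 0.0127 0.0253
219 [0.0537 0.0543 0.0536 0.0552 0.0535] 0.0126 0.0221
227 [0.0538 0.0541 0.0538 0.0538 0.0545] 0.0142 0.0228
235 [0.0229 0.0227 0.0233 0.0237 0.0236] 0.0224 0.0245
```

View pics/w5c.png

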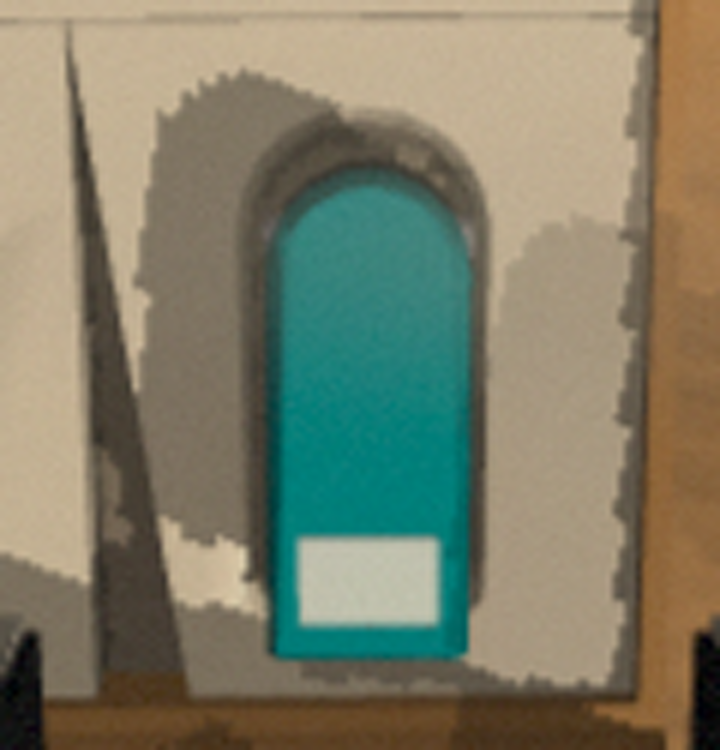

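```bash
python3 - <<'E'
from h import *
L=load('wrist')
o=lambda x,y,z:onz(L,190+(x+.5)/6-.5,120+(y+.5)/6-.5,z)
c=np.array([np.cos(np.radians(10)),np.sin(np.radians(10)),0]);N=np.array([.4841,.0869,0])
f=lambda q:((q-N)@c).round(4)
print('nose',f(o(370,657,.054)),'tail teal',f(o(370,170,.0475)),'pocket tail',f(o(365,110,.024)))
goal([.4841,.0873,.06],100)
E
```

```text
nose 0.033 tail teal -0.0335 pocket tail -0.0391
GOAL [0.4841, 0.0873, 0.06] travel cm [8.59 0.5  0.02] rot deg [0.  0.1 0.6] rows>=1.7
```

Request:
{"op": "play_rows", "data": {"deltas": [{"travel": [4.5, 0.25, 0], "rot": [0, 0, 0.5], "fingers": 5}, {"travel": [8.5, 0.25, 0], "rot": [0, 0, 0.5], "fingers": 5}, {"travel": [10.2, 0.25, 0], "rot": [0, 0, 0.5], "fingers": 4}, {"travel": [10.2, 0.25, 0], "rot": [0, 0, 0.5], "fingers": 2}, {"travel": [10.2, 0.25, 0], "rot": [0, 0, 0.5], "fingers": 2}], "squeeze": 12}}

```text
clock: 6.7
tool_pos: [0.4866, 0.0875, 0.0438]
eef_rot: [[0.0, -0.985, -0.174], [0.001, -0.174, 0.985], [-1.0, -0.0, 0.001]]
wrist_force: [0.4, -0.4, -0.0]
finger_gap: 0.0305
```

Request:
{"op": "play_rows", "data": {"deltas": [{"travel": [0, 0, 0], "rot": [0, 0, 0], "fingers": 2}, {"travel": [0, 0.1, 0], "rot": [0, 0, 0], "fingers": 2}, {"travel": [0, 0.2, 0], "rot": [0, 0, 0], "fingers": 2}, {"travel": [0.1, 0.3, 0], "rot": [0, 0, 0], "fingers": 2}, {"travel": [0.2, 0.35, 0], "rot": [0, 0, 0], "fingers": 2}]}}

```text
clock: 7.2
tool_pos: [0.4848, 0.0871, 0.0428]
eef_rot: [[0.004, -0.985, -0.174], [0.002, -0.174, 0.985], [-1.0, -0.005, 0.001]]
wrist_force: [4.1, 2.3, 5.5]
finger_gap: 0.028
```

```bash
python3 seat.py; python3 - <<'E'
from h import *
L=load('wrist');save(L['im'],'w6',k=1.5);P=cloud(L)
for v in range(160,275,8): print(v,P[v,245:261:6,2].round(4))
E
```

```text
t 7.2 tcp [0.4848 0.0871 0.0428] a 100.01 xz [ 0.004  0.002 -1.   ] F [4.08 2.3  5.55] gap 0.028 q [  5.  30. 111.   0.  39. -95.]
teal z [0.0465 0.0479 0.0489 0.0498 0.0509]
insert z [0.0223 0.0229 0.0233 0.0238 0.0244]
t 7.25 tcp [0.4847 0.0871 0.0426] a 100.01 xz [ 0.004  0.002 -1.   ] F [3.42 1.46 4.83] gap 0.028 q [  5.  30. 111.   0.  39. -95.]
160 [0.0222 0.023  0.0234]
168 [0.0125 0.0142 0.0136]
176 [0.0229 0.0343 0.0222]
184 [0.0464 0.0463 0.0462]
192 [0.0481 0.0469 0.0474]
200 [0.0477 0.048  0.0475]
208 [0.0485 0.0479 0.0485]
216 [0.0483 0.0478 0.0481]
224 [0.049  0.0493 0.0484]
232 [0.048  0.0491 0.0499]
240 [0.049  0.0489 0.0502]
248 [0.0503 0.0492 0.0494]
256 [0.0505 0.05   0.0493]
264 [0.0503 0.0501 0.0497]
272 [0.0501 0.0504 0.0511]
```

View pics/w6.png

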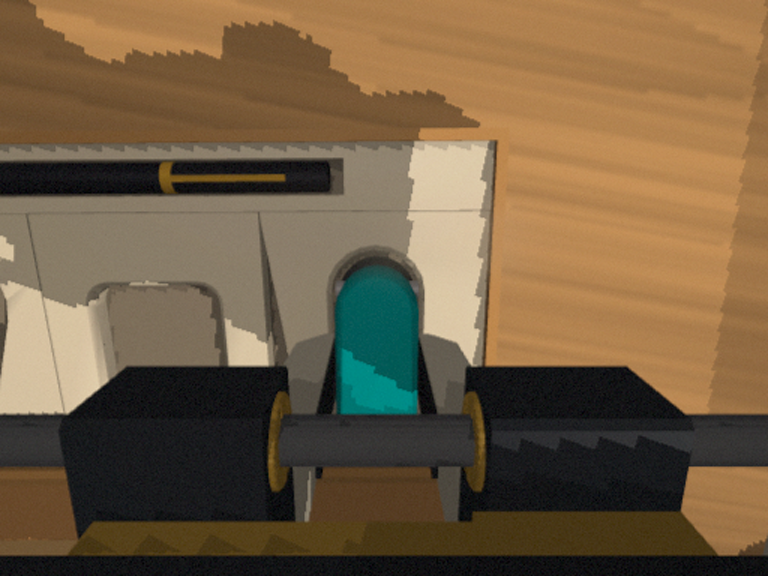

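Request:
{"op": "play_rows", "data": {"deltas": [{"travel": [0, 0.1, 0], "rot": [0, 0, 0], "fingers": 2}, {"travel": [0, 0.2, 0], "rot": [0, 0, 0], "fingers": 2}, {"travel": [0.15, 0.25, 0], "rot": [0, 0, 0], "fingers": 2}, {"travel": [0.3, 0.25, 0], "rot": [0, 0, 0], "fingers": 2}, {"travel": [0.3, 0.25, 0], "rot": [0, 0, 0], "fingers": 2}]}}

```text
clock: 7.75
tool_pos: [0.4833, 0.0868, 0.0401]
eef_rot: [[0.007, -0.985, -0.174], [0.002, -0.174, 0.985], [-1.0, -0.007, 0.001]]
wrist_force: [4.5, 1.0, 4.3]
finger_gap: 0.0281
```

```bash
python3 seat.py; python3 - <<'E'
from h import *
L=load('wrist');P=cloud(L)
for v in range(168,275,8): print(v,P[v,242:262:4,2].mean().round(4))
E
```

```text
t 7.75 tcp [0.4833 0.0868 0.0401] a 100.01 xz [ 0.007  0.002 -1.   ] F [4.49 1.05 4.31] gap 0.0281 q [  5.  31. 111.   0.  38. -95.]
teal z [0.0459 0.0468 0.0473 0.0477 0.0483]
insert z [0.0223 0.0229 0.0233 0.0237 0.0243]
t 7.8 tcp [0.4832 0.0868 0.04  ] a 100.02 xz [ 0.006  0.002 -1.   ] F [3.69 0.88 4.78] gap 0.028 q [  5.  31. 111.   0.  38. -95.]
168 0.0224
176 0.0227
184 0.0454
192 0.0475
200 0.0471
208 0.0773
216 0.0472
224 0.0477
232 0.047
240 0.0468
248 0.0472
256 0.0473
264 0.0475
272 0.048
```

Request:
{"op": "play_rows", "data": {"deltas": [{"travel": [-0.1, 0, 0], "rot": [0, 0, 0], "fingers": 4}, {"travel": [-0.2, 0, 0], "rot": [0, 0, 0], "fingers": 4.5}, {"travel": [-3, 0, 0], "rot": [0, 0, 0], "fingers": 5}, {"travel": [-7, 0, 0], "rot": [0, 0, 0], "fingers": 7}, {"travel": [-10, 0, 0], "rot": [0, 0, 0], "fingers": 7}]}}

```text
clock: 8.3
tool_pos: [0.4822, 0.0866, 0.1416]
eef_rot: [[0.006, -0.985, -0.174], [0.002, -0.174, 0.985], [-1.0, -0.006, 0.001]]
wrist_force: [0.6, -0.5, 0.3]
finger_gap: 0.0615
```

```bash
python3 -c "
from h import *
ctrl.grab_frame('wrist')"; python3 seat.py; python3 - <<'E'
from h import *
L=load('wrist');P=cloud(L);save(L['im'],'w7',k=1.5)
for v in range(155,246,8): print(v,P[v,242:262:4,2].mean().round(4))
goal([.428,.3096,.11],104)
E
```

```text
t 8.35 tcp [0.4842 0.0868 0.1456] a 100.02 xz [ 0.012  0.002 -1.   ] F [2.95 0.1  4.33] gap 0.0652 q [  5.  20. 108.   0.  51. -95.]
teal z [0.0457 0.0467 0.0472 0.0476 0.0483]
insert z [0.0221 0.0229 0.0233 0.0238 0.0244]
t 8.4 tcp [0.4839 0.0867 0.1433] a 100.02 xz [ 0.012  0.002 -1.   ] F [-0.63  0.76 -0.81] gap 0.0679 q [  5.  20. 108.   0.  51. -95.]
155 0.0475
163 0.0471
171 0.0475
179 0.0475
187 0.047
195 0.0476
203 0.0475
211 0.098
219 0.0479
227 0.0473
235 0.0236
243 0.0268
GOAL [0.428, 0.3096, 0.11] travel cm [ 3.31  1.67 22.92] rot deg [-4.  -0.   0.7] rows>=4.6
```

View pics/w7.png

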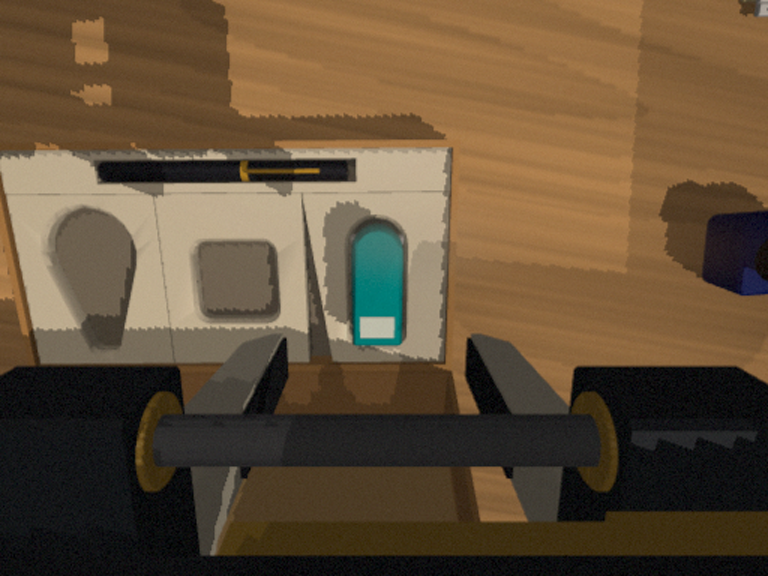

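Request:
{"op": "play_rows", "data": {"deltas": [{"travel": [0, 0.3, 4.5], "rot": [-1, 0, 0.7], "fingers": 7}, {"travel": [0, 0.6, 9], "rot": [-2, 0, 0.7], "fingers": 7}, {"travel": [0, 1, 13.5], "rot": [-3, 0, 0.7], "fingers": 7}, {"travel": [1, 1.4, 18], "rot": [-4, 0, 0.7], "fingers": 7}, {"travel": [2.5, 1.7, 22.5], "rot": [-4, 0, 0.7], "fingers": 7}]}}

```text
clock: 8.9
tool_pos: [0.4273, 0.3069, 0.1173]
eef_rot: [[-0.001, -0.97, -0.243], [-0.0, -0.243, 0.97], [-1.0, 0.001, -0.0]]
wrist_force: [0.8, 0.9, -0.3]
finger_gap: 0.0697
```

Request:
{"op": "play_rows", "data": {"deltas": [{"travel": [1, 0, 0.4], "rot": [0, 0, 0], "fingers": 7}, {"travel": [1, 0, 0.4], "rot": [0, 0, 0], "fingers": 7}]}}

```text
clock: 9.1
tool_pos: [0.4245, 0.3107, 0.1049]
eef_rot: [[-0.004, -0.97, -0.245], [-0.003, -0.245, 0.97], [-1.0, 0.005, -0.002]]
wrist_force: [-0.2, -1.1, -1.0]
finger_gap: 0.0704
```

```bash
python3 -c "
from h import *
st();im,d=grab('wrist');st();save(im,'w8',k=1.5);goal([.428,.3096,.021],104)"
```

```text
t 9.1 tcp [0.4245 0.3107 0.1049] a 104.18 xz [-0.004 -0.003 -1.   ] F [-0.21 -1.08 -1.03] gap 0.0704 q [ 31.  27. 104.  -0.  49. -73.]
t 9.15 tcp [0.4254 0.3101 0.106 ] a 104.1 xz [-0.003 -0.002 -1.   ] F [-1.04 -0.53  0.33] gap 0.0699 q [ 31.  27. 104.  -0.  49. -73.]
GOAL [0.428, 0.3096, 0.021] travel cm [ 8.49 -0.27 -0.1 ] rot deg [ 0.1 -0.1 -0.2] rows>=1.7
```

View pics/w8.png

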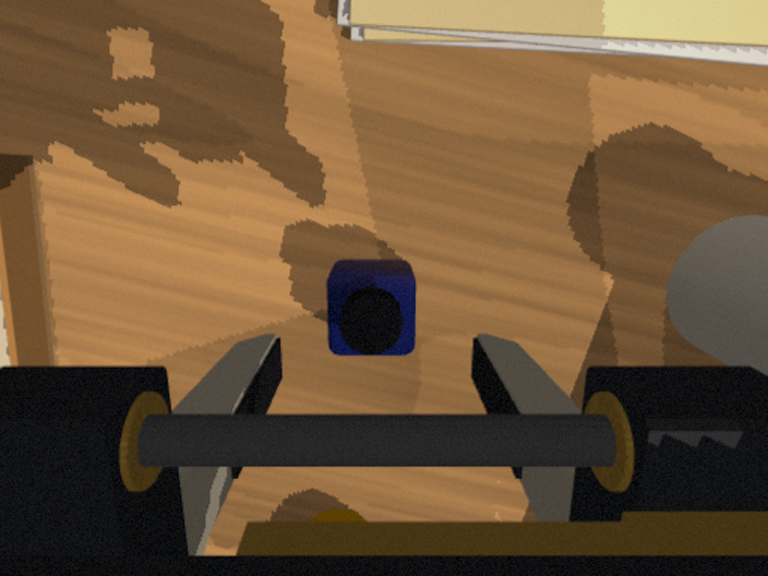

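The bottle is square to the jaws, with its cap at (371,321) and its far top edge at row 355.

```bash
python3 - <<'E'
from h import *
L=load('wrist');s=ctrl.observe();R=np.array(s['eef_rot']);p=np.array(s['tool_pos'])
for (x,y),z in[((371,321),.05),((371,355),.034),((328,320),.034),((415,320),.034),((371,262),.03)]:
    q=onz(L,(x+.5)/1.5-.5,(y+.5)/1.5-.5,z);print((R.T@(q-p)).round(4),q.round(4))
E
```

```text
[ 0.056  -0.0004 -0.0014] [0.426  0.3086 0.05  ]
[ 0.0719 -0.0237 -0.0017] [0.4486 0.3141 0.034 ]
[ 0.072  -0.0052 -0.0229] [0.4358 0.2889 0.034 ]
[ 0.0719 -0.0051  0.0201] [0.4252 0.3307 0.034 ]
[ 0.076   0.0233 -0.0017] [0.403  0.3026 0.03  ]
```

Request:
{"op": "play_rows", "data": {"deltas": [{"travel": [3, -0.1, -0.15], "rot": [0, 0, 0], "fingers": 7}, {"travel": [6, -0.1, -0.15], "rot": [0, 0, 0], "fingers": 6.5}, {"travel": [8.6, -0.1, -0.15], "rot": [0, 0, 0], "fingers": 6}, {"travel": [8.6, -0.1, -0.15], "rot": [0, 0, 0], "fingers": 5.2}, {"travel": [8.6, -0.1, -0.15], "rot": [0, 0, 0], "fingers": 3.5}], "squeeze": 20}}

```text
clock: 9.65
tool_pos: [0.4271, 0.3078, 0.0207]
eef_rot: [[-0.003, -0.97, -0.242], [-0.002, -0.242, 0.97], [-1.0, 0.004, -0.002]]
wrist_force: [-0.3, -0.2, 0.8]
finger_gap: 0.0486
```

Request:
{"op": "play_rows", "data": {"deltas": [{"travel": [0, 0, 0], "rot": [0, 0, 0], "fingers": 3.5}, {"travel": [0, 0, 0], "rot": [0, 0, 0], "fingers": 3.5}, {"travel": [0, 0, 0], "rot": [0, 0, 0], "fingers": 3.5}]}}

```text
clock: 9.95
tool_pos: [0.4275, 0.3079, 0.0216]
eef_rot: [[-0.002, -0.97, -0.242], [-0.002, -0.242, 0.97], [-1.0, 0.003, -0.001]]
wrist_force: [0.4, 0.1, 3.8]
finger_gap: 0.0436
```

```bash
python3 -c "
from h import *
st();goal([.4977,.004,.12],100)"
```

```text
t 9.95 tcp [0.4275 0.3079 0.0216] a 104.02 xz [-0.002 -0.002 -1.   ] F [0.39 0.14 3.77] gap 0.0436 q [ 31.  35. 106.  -0.  39. -73.]
GOAL [0.4977, 0.004, 0.12] travel cm [ -9.8    0.58 -31.2 ] rot deg [ 4.  -0.1 -0.1] rows>=6.5
```

Request:
{"op": "play_rows", "data": {"deltas": [{"travel": [-4.5, 0, 0], "rot": [0, 0, 0], "fingers": 3.5}, {"travel": [-8, 0, -3], "rot": [1, 0, 0], "fingers": 3.5}, {"travel": [-10, 0, -7.5], "rot": [2, 0, 0], "fingers": 3.5}, {"travel": [-10, 0, -12.5], "rot": [3, 0, 0], "fingers": 3.5}, {"travel": [-10, 0.2, -17.5], "rot": [4, 0, 0], "fingers": 3.5}]}}

```text
clock: 10.45
tool_pos: [0.4688, 0.1364, 0.1231]
eef_rot: [[0.0, -0.985, -0.174], [-0.001, -0.174, 0.985], [-1.0, -0.0, -0.001]]
wrist_force: [1.3, 0.4, -0.9]
finger_gap: 0.0438
```

Request:
{"op": "play_rows", "data": {"deltas": [{"travel": [0, 0.3, -4.5], "rot": [0, 0, 0], "fingers": 3.5}, {"travel": [0, 0.5, -9], "rot": [0, 0, 0], "fingers": 3.5}, {"travel": [0, 1, -12], "rot": [0, 0, 0], "fingers": 3.5}, {"travel": [0, 1, -12.5], "rot": [0, 0, 0], "fingers": 3.5}]}}

```text
clock: 10.85
tool_pos: [0.4808, 0.0089, 0.1237]
eef_rot: [[0.001, -0.985, -0.171], [-0.002, -0.171, 0.985], [-1.0, -0.001, -0.002]]
wrist_force: [0.5, -0.3, -1.0]
finger_gap: 0.0438
```

```bash
python3 -c "
from h import *
st();goal([.4977,.004,.085],100)"
```

```text
t 10.85 tcp [0.4808 0.0089 0.1237] a 99.86 xz [ 0.001 -0.002 -1.   ] F [ 0.46 -0.29 -1.04] gap 0.0438 q [  -4.   21.  110.   -0.   49. -104.]
GOAL [0.4977, 0.004, 0.085] travel cm [ 3.87 -1.58 -0.77] rot deg [-0.1 -0.1  0. ] rows>=0.9
```

Request:
{"op": "play_rows", "data": {"deltas": [{"travel": [1.5, -1.6, -0.75], "rot": [0, 0, 0], "fingers": 3.5}, {"travel": [4.5, -1.6, -0.75], "rot": [0, 0, 0], "fingers": 3.5}, {"travel": [5.5, -1.6, -0.75], "rot": [0, 0, 0], "fingers": 3.5}, {"travel": [5.5, -1.6, -0.75], "rot": [0, 0, 0], "fingers": 3.5}]}}

```text
clock: 11.25
tool_pos: [0.4968, 0.0048, 0.0678]
eef_rot: [[-0.002, -0.985, -0.172], [-0.001, -0.172, 0.985], [-1.0, 0.002, -0.001]]
wrist_force: [-0.5, -0.9, -0.8]
finger_gap: 0.0439
```

```bash
python3 -c "
from h import *
st();im,d=grab('wrist');st();save(im,'w9',k=1.5);save(im,'w9c',(180,150,320,270),5)"
```

```text
t 11.25 tcp [0.4968 0.0048 0.0678] a 99.9 xz [-0.002 -0.001 -1.   ] F [-0.48 -0.85 -0.82] gap 0.0439 q [  -5.   28.  109.   -0.   42. -105.]
t 11.3 tcp [0.4975 0.0047 0.0689] a 99.91 xz [-0.    -0.002 -1.   ] F [-0.75 -0.83 -0.63] gap 0.0439 q [  -5.   28.  109.   -0.   43. -105.]
```

View pics/w9c.png

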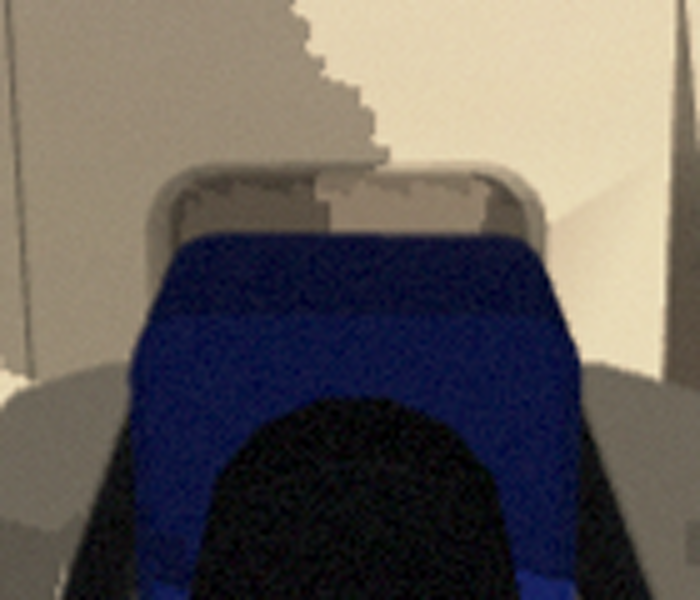

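```bash
python3 - <<'E'
from h import *
L=load('wrist');s=ctrl.observe();R=np.array(s['eef_rot']);p=np.array([.4968,.0048,.0678])
for (x,y),z in[((346,163),.024),((146,235),.024),((546,235),.024),((355,234),.0678-.0216),((355,315),.0678-.0216+.034)]:
    q=onz(L,180+(x+.5)/5-.5,150+(y+.5)/5-.5,z);print((R.T@(q-p)).round(4),q.round(4))
E
```

```text
[ 0.0438  0.0238 -0.001 ] [ 4.735e-01 -4.000e-04  2.400e-02]
[ 0.0438  0.0142 -0.0269] [ 0.4874 -0.0242  0.024 ]
[0.0438 0.0143 0.0248] [0.4784 0.0267 0.024 ]
[0.0216 0.0205 0.0001] [0.4766 0.0014 0.0462]
[-0.0124  0.0218  0.0002] [0.4753 0.0012 0.0802]
```

Request:
{"op": "play_rows", "data": {"deltas": [{"travel": [1, -0.03, -0.05], "rot": [0, 0, 0], "fingers": 3.5}, {"travel": [1.8, -0.03, -0.05], "rot": [0, 0, 0], "fingers": 3.5}, {"travel": [2.4, -0.03, -0.05], "rot": [0, 0, 0], "fingers": 3.5}, {"travel": [2.9, -0.03, -0.05], "rot": [0, 0, 0], "fingers": 3.5}, {"travel": [3.2, -0.03, -0.05], "rot": [0, 0, 0], "fingers": 3.5}]}}

```text
clock: 11.8
tool_pos: [0.4978, 0.0043, 0.0364]
eef_rot: [[-0.001, -0.985, -0.172], [-0.002, -0.172, 0.985], [-1.0, 0.001, -0.001]]
wrist_force: [-0.7, 0.4, -1.6]
finger_gap: 0.0437
```

```bash
python3 -c "
from h import *
st();im,d=grab('wrist');st();save(im,'w10c',(180,150,320,270),5)"
```

```text
t 11.8 tcp [0.4978 0.0043 0.0364] a 99.9 xz [-0.001 -0.002 -1.   ] F [-0.68  0.35 -1.57] gap 0.0437 q [  -5.   32.  110.   -0.   39. -105.]
t 11.85 tcp [0.4976 0.0043 0.0362] a 99.9 xz [-0.001 -0.001 -1.   ] F [-1.13  0.38 -1.6 ] gap 0.0438 q [  -5.   32.  110.   -0.   39. -105.]
```

View pics/w10c.png

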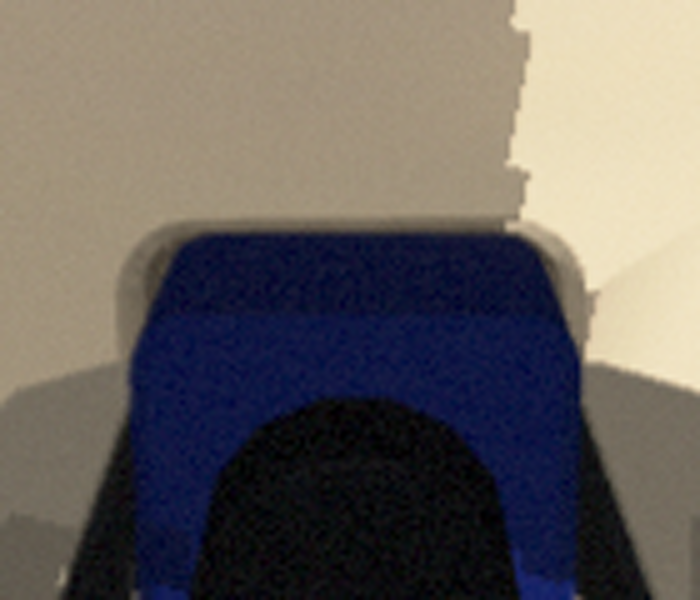

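Request:
{"op": "play_rows", "data": {"deltas": [{"travel": [0.05, 0, 0], "rot": [0, 0, 0], "fingers": 4.6}, {"travel": [0.05, 0, 0], "rot": [0, 0, 0], "fingers": 5.2}, {"travel": [-2, 0, 0], "rot": [0, 0, 0], "fingers": 5.4}, {"travel": [-6, 0, 0], "rot": [0, 0, 0], "fingers": 6}, {"travel": [-10, 0, 0], "rot": [0, 0, 0], "fingers": 7}]}}

```text
clock: 12.35
tool_pos: [0.4974, 0.0044, 0.1374]
eef_rot: [[-0.002, -0.985, -0.172], [-0.001, -0.172, 0.985], [-1.0, 0.002, -0.001]]
wrist_force: [0.7, -0.1, 0.1]
finger_gap: 0.0638
```

Request:
{"op": "play_rows", "data": {"deltas": [{"travel": [-1, 3, 2], "rot": [0, 0, 0], "fingers": 7}, {"travel": [-1, 3, 3], "rot": [0, 0, 0], "fingers": 7}]}}

```text
clock: 12.55
tool_pos: [0.4612, 0.0293, 0.1492]
eef_rot: [[-0.0, -0.985, -0.172], [-0.001, -0.172, 0.985], [-1.0, 0.0, -0.001]]
wrist_force: [-0.1, -0.6, -0.3]
finger_gap: 0.0697
```

```bash
python3 - <<'E'
from h import *
ctrl.grab_frame('wrist')
st();im,d=grab('wrist');st();save(im,'w11',k=1.5);goal([.5906,.3276,.11],50.6)
E
```

```text
t 12.6 tcp [0.4619 0.0302 0.1484] a 99.91 xz [-0.    -0.001 -1.   ] F [-0.12  0.64 -0.31] gap 0.0699 q [  -2.   17.  111.   -0.   51. -102.]
t 12.65 tcp [0.4627 0.0296 0.1478] a 99.95 xz [-0.001 -0.001 -1.   ] F [-0.65  0.38 -0.19] gap 0.0699 q [  -2.   17.  111.   -0.   51. -102.]
GOAL [0.5906, 0.3276, 0.11] travel cm [  3.73 -17.75  27.15] rot deg [49.4 -0.1 -0. ] rows>=6.5
```

View pics/w11.png

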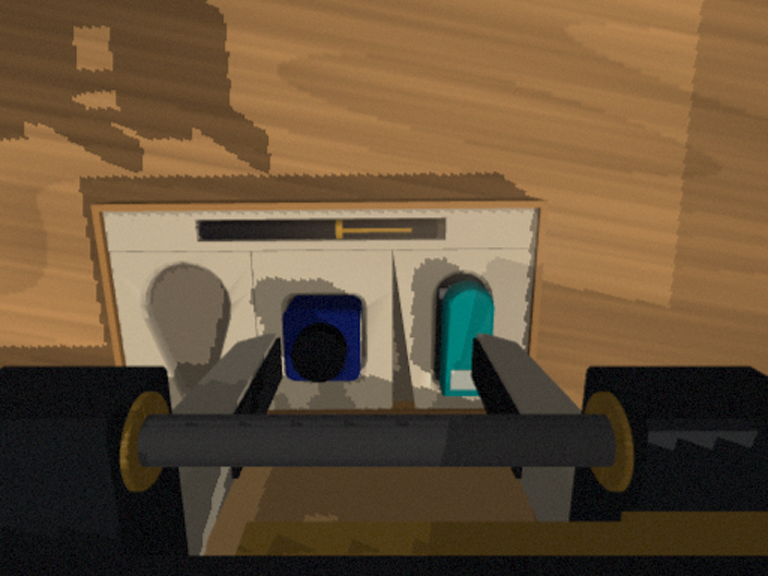

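```bash
python3 - <<'E'
from h import *
L=load('wrist');P=cloud(L)
for n,(x0,x1,ys) in dict(cap=(205,222,range(222,250,5)),body=(195,235,[200,204,208,212]),bodyR=(232,238,range(205,250,10)),stap=(300,322,range(190,262,8))).items():
    print(n,[P[y,x0:x1:3,2].mean().round(4) for y in ys])
E
```

```text
cap [np.float64(0.0635), np.float64(0.0638), np.float64(0.0634), np.float64(0.0631), np.float64(0.0632), np.float64(0.0635)]
body [np.float64(0.0294), np.float64(0.0423), np.float64(0.0656), np.float64(0.0473)]
bodyR [np.float64(0.0436), np.float64(0.0479), np.float64(0.047), np.float64(0.0469), np.float64(0.0472)]
stap [np.float64(0.0401), np.float64(0.047), np.float64(0.047), np.float64(0.047), np.float64(0.07), np.float64(0.0846), np.float64(0.0854), np.float64(0.0858), np.float64(0.0866)]
```

Cap at 63.5 mm and body top at 47 mm (expected 64 and 48), and the stapler top is level at 47 mm, so both are seated. Next is the large dispenser, going over clear of the lid.

Request:
{"op": "play_rows", "data": {"deltas": [{"travel": [-4, 0, 3], "rot": [8, 0, 0], "fingers": 7.5}, {"travel": [-7, 0, 7], "rot": [16, 0, 0], "fingers": 7.5}, {"travel": [-7, -1, 12], "rot": [24, 0, 0], "fingers": 7.5}, {"travel": [-7, -3, 16.5], "rot": [32, 0, 0], "fingers": 7.5}, {"travel": [-7, -6, 20.5], "rot": [40, 0, 0], "fingers": 7.5}]}}

```text
clock: 13.15
tool_pos: [0.4818, 0.2325, 0.2173]
eef_rot: [[-0.001, -0.869, 0.496], [-0.002, 0.496, 0.869], [-1.0, -0.0, -0.002]]
wrist_force: [0.6, -1.8, 0.6]
finger_gap: 0.0751
```

```bash
python3 - <<'E'
from h import *
st();goal([.5906,.3276,.11],50.6)
E
```

```text
t 13.15 tcp [0.4818 0.2325 0.2173] a 60.29 xz [-0.001 -0.002 -1.   ] F [ 0.59 -1.78  0.63] gap 0.0751 q [ 21.  19.  97.  -0.  64. -39.]
GOAL [0.5906, 0.3276, 0.11] travel cm [10.71 -4.74 13.67] rot deg [ 9.7 -0.1  0. ] rows>=3.6
```

Request:
{"op": "play_rows", "data": {"deltas": [{"travel": [1.5, -1.5, 4.5], "rot": [4, 0, 0], "fingers": 7.5}, {"travel": [4.5, -3, 8], "rot": [8, 0, 0], "fingers": 7.5}, {"travel": [8, -4.5, 11.5], "rot": [9.7, 0, 0], "fingers": 7.5}, {"travel": [10.7, -4.7, 13.7], "rot": [9.7, 0, 0], "fingers": 7.5}, {"travel": [10.7, -4.7, 13.7], "rot": [9.7, 0, 0], "fingers": 7.5}]}}

```text
clock: 13.65
tool_pos: [0.5899, 0.3285, 0.1036]
eef_rot: [[-0.008, -0.773, 0.634], [-0.005, 0.634, 0.773], [-1.0, 0.003, -0.008]]
wrist_force: [-0.5, -0.2, -0.4]
finger_gap: 0.0745
```

```bash
python3 - <<'E'
from h import *
ctrl.grab_frame('wrist')
st();im,d=grab('wrist');st();save(im,'w12',k=1.5)
E
```

```text
t 13.7 tcp [0.59   0.3279 0.1064] a 50.64 xz [-0.005 -0.004 -1.   ] F [ 0.97 -0.32  0.73] gap 0.0753 q [ 25.  40.  79.  -0.  60. -25.]
t 13.75 tcp [0.5904 0.3277 0.1087] a 50.61 xz [-0.003 -0.003 -1.   ] F [-0.41  0.66 -0.1 ] gap 0.075 q [ 25.  40.  80.  -0.  60. -25.]
```

View pics/w12.png

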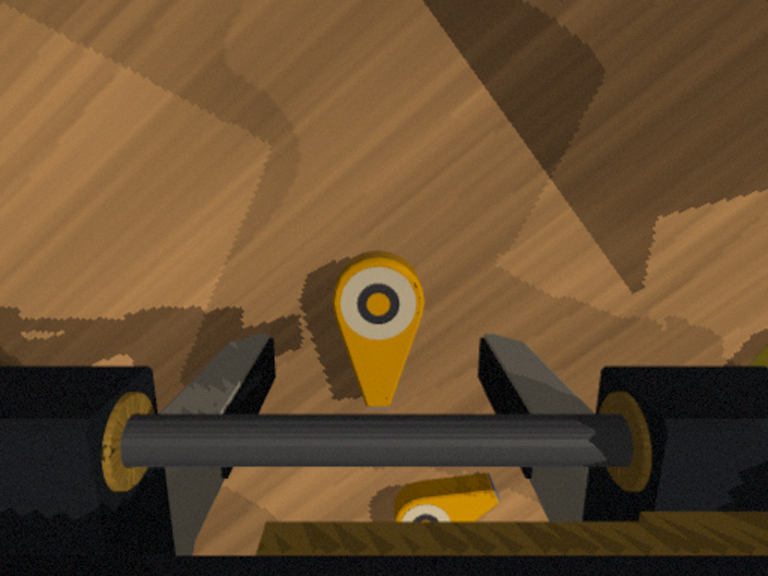

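The larger dispenser is aligned with the jaws, drum at (379,304) and nose at (378,405). The small one is at (440,505), clear of the fingers.

```bash
python3 - <<'E'
from h import *
L=load('wrist');s=ctrl.observe();R=np.array(s['eef_rot']);p=L['tc']*0+np.array([.59,.3279,.1064])
Q=[]
for (x,y),z in[((379,304),.024),((378,405),.024),((335,300),.024),((424,300),.024)]:
    q=onz(L,(x+.5)/1.5-.5,(y+.5)/1.5-.5,z);print((R.T@(q-p)).round(4),q.round(4))
goal([.5904,.3277,.024],50.6)
E
```

```text
[ 0.0824 -0.0011  0.001 ] [0.5912 0.3278 0.024 ]
[ 0.0824 -0.0584  0.0006] [0.6353 0.2911 0.024 ]
[ 0.0825  0.001  -0.0217] [0.5752 0.3116 0.024 ]
[0.0823 0.0012 0.0242] [0.6042 0.3471 0.024 ]
GOAL [0.5904, 0.3277, 0.024] travel cm [ 8.47 -0.01  0.03] rot deg [ 0.  -0.2 -0. ] rows>=1.7
```

Request:
{"op": "play_rows", "data": {"deltas": [{"travel": [4, 0, 0.05], "rot": [0, 0, 0], "fingers": 7.5}, {"travel": [7, 0, 0.05], "rot": [0, 0, 0], "fingers": 7}, {"travel": [8.5, 0, 0.05], "rot": [0, 0, 0], "fingers": 6}, {"travel": [8.5, 0, 0.05], "rot": [0, 0, 0], "fingers": 5.4}, {"travel": [8.5, 0, 0.05], "rot": [0, 0, 0], "fingers": 4}], "squeeze": 15}}

```text
clock: 14.25
tool_pos: [0.5914, 0.328, 0.0256]
eef_rot: [[-0.001, -0.773, 0.635], [-0.002, 0.635, 0.773], [-1.0, -0.001, -0.002]]
wrist_force: [-0.4, -0.1, 0.6]
finger_gap: 0.0507
```

Request:
{"op": "play_rows", "data": {"deltas": [{"travel": [0, 0, 0], "rot": [0, 0, 0], "fingers": 4}, {"travel": [0, 0, 0], "rot": [0, 0, 0], "fingers": 4}, {"travel": [0, 0, 0], "rot": [0, 0, 0], "fingers": 4}]}}

```text
clock: 14.55
tool_pos: [0.5918, 0.3282, 0.0267]
eef_rot: [[0.001, -0.773, 0.635], [-0.001, 0.635, 0.773], [-1.0, -0.001, -0.0]]
wrist_force: [1.4, -0.8, 0.4]
finger_gap: 0.0469
```

```bash
python3 - <<'E'
from h import *
st();goal([.50,.2,.25],75);goal([.50,-.08,.25],100)
E
```

```text
t 14.55 tcp [0.5918 0.3282 0.0267] a 50.6 xz [ 0.001 -0.001 -1.   ] F [ 1.36 -0.78  0.39] gap 0.0469 q [ 25.  46.  81.  -0.  52. -25.]
GOAL [0.5, 0.2, 0.25] travel cm [-22.33  -1.07 -15.74] rot deg [-24.4  -0.    0.1] rows>=5.5
GOAL [0.5, -0.08, 0.25] travel cm [-22.3  -18.84 -37.38] rot deg [-49.4  -0.    0.1] rows>=9.5
```

Request:
{"op": "play_rows", "data": {"deltas": [{"travel": [0, 0, 0], "rot": [0, 0, 0], "fingers": 5.4}, {"travel": [0.4, 0, 0], "rot": [0, 0, 0], "fingers": 5.4}, {"travel": [0.5, 0, 0], "rot": [0, 0, 0], "fingers": 5}, {"travel": [0.5, 0, 0], "rot": [0, 0, 0], "fingers": 4}, {"travel": [0.5, 0, 0], "rot": [0, 0, 0], "fingers": 4}]}}

```text
clock: 15.05
tool_pos: [0.5917, 0.3282, 0.0215]
eef_rot: [[0.0, -0.773, 0.635], [-0.001, 0.635, 0.773], [-1.0, -0.001, -0.001]]
wrist_force: [-0.6, 0.2, 0.0]
finger_gap: 0.0474
```

Request:
{"op": "play_rows", "data": {"deltas": [{"travel": [0, 0, 0], "rot": [0, 0, 0], "fingers": 4}, {"travel": [0, 0, 0], "rot": [0, 0, 0], "fingers": 4}]}}

```text
clock: 15.25
tool_pos: [0.5917, 0.3282, 0.0215]
eef_rot: [[0.0, -0.773, 0.635], [-0.001, 0.635, 0.773], [-1.0, -0.001, -0.001]]
wrist_force: [0.4, -0.4, -0.1]
finger_gap: 0.0473
```

```bash
python3 - <<'E'
from h import *
st();goal([.50,.2,.25],75);goal([.50,-.08,.25],100)
E
```

```text
t 15.25 tcp [0.5917 0.3282 0.0215] a 50.6 xz [ 0.    -0.001 -1.   ] F [ 0.41 -0.38 -0.13] gap 0.0473 q [ 25.  47.  81.  -0.  52. -25.]
GOAL [0.5, 0.2, 0.25] travel cm [-22.84  -1.07 -15.74] rot deg [-24.4  -0.    0.1] rows>=5.6
GOAL [0.5, -0.08, 0.25] travel cm [-22.81 -18.84 -37.38] rot deg [-49.4  -0.1   0. ] rows>=9.5
```

Request:
{"op": "play_rows", "data": {"deltas": [{"travel": [-4.5, 0, 0], "rot": [0, 0, 0], "fingers": 4}, {"travel": [-9, 0, -1], "rot": [-4, 0, 0], "fingers": 4}, {"travel": [-13.5, 0, -3], "rot": [-10, 0, 0], "fingers": 4}, {"travel": [-17.5, 0, -6], "rot": [-17, 0, 0], "fingers": 4}, {"travel": [-20.5, -1, -9.5], "rot": [-24, 0, 0], "fingers": 4}]}}

```text
clock: 15.75
tool_pos: [0.5385, 0.2487, 0.2292]
eef_rot: [[0.003, -0.966, 0.259], [-0.0, 0.259, 0.966], [-1.0, -0.003, 0.001]]
wrist_force: [1.6, -0.7, -0.1]
finger_gap: 0.0472
```

```bash
python3 - <<'E'
from h import *
st();goal([.50,-.08,.25],100)
E
```

```text
t 15.75 tcp [0.5385 0.2487 0.2292] a 74.97 xz [ 0.003 -0.    -1.   ] F [ 1.59 -0.72 -0.07] gap 0.0472 q [ 20.  24.  88.  -0.  68. -55.]
GOAL [0.5, -0.08, 0.25] travel cm [ -2.09  -4.81 -32.75] rot deg [-25.    0.    0.2] rows>=6.6
```

Request:
{"op": "play_rows", "data": {"deltas": [{"travel": [-1, 0, -4.8], "rot": [-5, 0, 0], "fingers": 4}, {"travel": [-1, 0, -9.6], "rot": [-10, 0, 0], "fingers": 4}, {"travel": [-1, 0, -14.4], "rot": [-15, 0, 0], "fingers": 4}, {"travel": [-1, -1, -19.2], "rot": [-20, 0, 0], "fingers": 4}, {"travel": [-1, -3, -23.8], "rot": [-25, 0, 0], "fingers": 4}]}}

```text
clock: 16.25
tool_pos: [0.5046, 0.0097, 0.2396]
eef_rot: [[0.003, -0.984, -0.177], [-0.0, -0.177, 0.984], [-1.0, -0.003, -0.001]]
wrist_force: [1.3, 0.2, -0.2]
finger_gap: 0.0472
```

```bash
python3 - <<'E'
from h import *
st();goal([.4956,-.0816,.09],100)
E
```

```text
t 16.25 tcp [0.5046 0.0097 0.2396] a 100.22 xz [ 0.003 -0.    -1.   ] F [ 1.34  0.21 -0.18] gap 0.0472 q [  -4.   14.  100.    0.   65. -104.]
GOAL [0.4956, -0.0816, 0.09] travel cm [14.96  2.55 -8.82] rot deg [ 0.2 -0.   0.2] rows>=3.5
```

Request:
{"op": "play_rows", "data": {"deltas": [{"travel": [0, 2.5, -4], "rot": [0, 0, 0], "fingers": 4}, {"travel": [3, 2.5, -8], "rot": [0, 0, 0], "fingers": 4}, {"travel": [8, 2.5, -8.8], "rot": [0.2, 0, 0.2], "fingers": 4}, {"travel": [13, 2.5, -8.8], "rot": [0.2, 0, 0.2], "fingers": 4}, {"travel": [16, 2.5, -8.8], "rot": [0.2, 0, 0.2], "fingers": 4}]}}

```text
clock: 16.75
tool_pos: [0.4947, -0.0815, 0.0767]
eef_rot: [[-0.003, -0.985, -0.173], [0.0, -0.173, 0.985], [-1.0, 0.003, 0.001]]
wrist_force: [0.3, 0.2, 0.1]
finger_gap: 0.0474
```

Request:
{"op": "play_rows", "data": {"deltas": [{"travel": [0.5, 0, 0], "rot": [0, 0, 0], "fingers": 4}, {"travel": [0.5, 0, 0], "rot": [0, 0, 0], "fingers": 4}]}}

```text
clock: 16.95
tool_pos: [0.4944, -0.0815, 0.0716]
eef_rot: [[-0.004, -0.985, -0.173], [0.0, -0.173, 0.985], [-1.0, 0.004, 0.001]]
wrist_force: [-0.2, 0.5, 0.4]
finger_gap: 0.0469
```

```bash
python3 - <<'E'
from h import *
ctrl.grab_frame('wrist')
st();im,d=grab('wrist');st();save(im,'w13',k=1.5);save(im,'w13c',(170,140,330,270),5)
E
```

```text
t 17.0 tcp [ 0.4953 -0.0816  0.0728] a 99.95 xz [-0.002 -0.    -1.   ] F [-0.22 -0.69 -0.28] gap 0.0473 q [ -15.   28.  109.   -0.   43. -115.]
t 17.05 tcp [ 0.4957 -0.0817  0.0733] a 99.96 xz [-0.    -0.001 -1.   ] F [-0.08 -0.03 -0.01] gap 0.0474 q [ -15.   28.  109.   -0.   43. -115.]
```

View pics/w13.png

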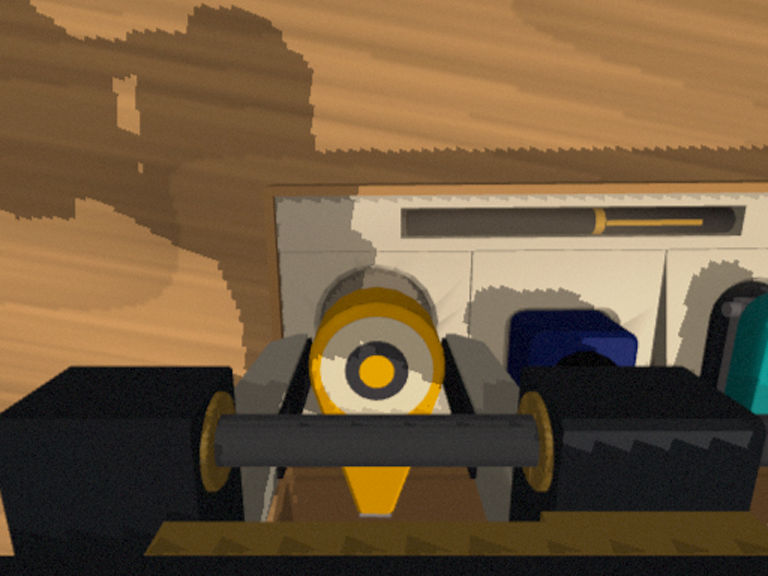

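View pics/w13c.png

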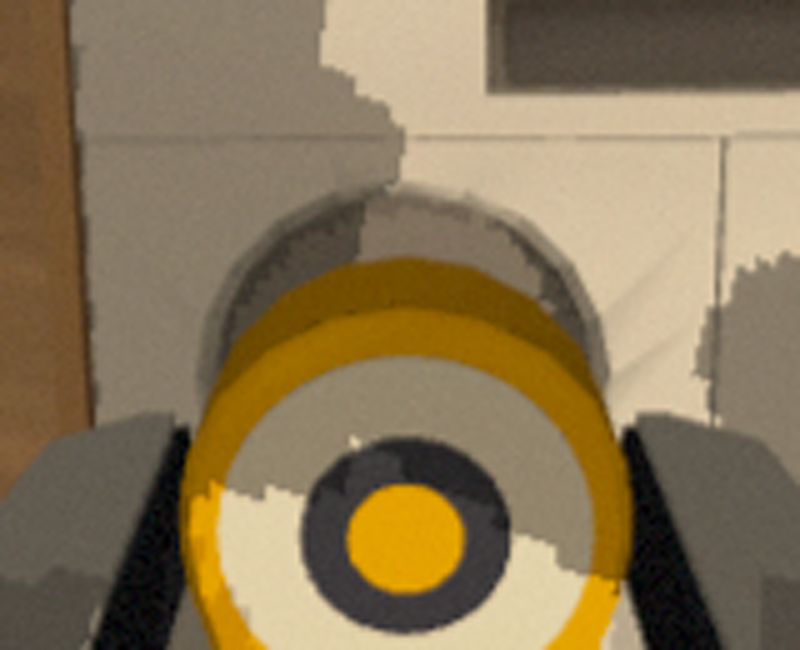

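```bash
python3 - <<'E'
from h import *
L=load('wrist');s=ctrl.observe();R=np.array(s['eef_rot']);p=np.array([.4953,-.0816,.0728])
for (x,y),z in[((403,186),.024),((197,370),.024),((609,370),.024),((403,258),p[2]-.0215),((406,538),p[2]+.0025)]:
    q=onz(L,170+(x+.5)/5-.5,140+(y+.5)/5-.5,z);print((R.T@(q-p)).round(4),q.round(4))
q=onz(L,(376+.5)/1.5-.5,(515+.5)/1.5-.5,p[2]+.0025);print('nose',(R.T@(q-p)).round(4))
E
```

```text
[ 0.0488  0.0264 -0.0002] [ 0.4694 -0.0864  0.024 ]
[ 0.0488  0.0011 -0.0279] [ 0.499  -0.1093  0.024 ]
[0.0488 0.0012 0.0274] [ 0.4894 -0.0548  0.024 ]
[ 0.0215  0.0236 -0.0002] [ 0.472  -0.0859  0.0513]
[-0.0025 -0.0002  0.0002] [ 0.4954 -0.0814  0.0753]
nose [-0.0025 -0.0586  0.    ]
```

Request:
{"op": "play_rows", "data": {"deltas": [{"travel": [1, -0.07, 0], "rot": [0, 0, 0], "fingers": 4}, {"travel": [2, -0.07, 0], "rot": [0, 0, 0], "fingers": 4}, {"travel": [2.7, -0.07, 0], "rot": [0, 0, 0], "fingers": 4}, {"travel": [3.2, -0.07, 0], "rot": [0, 0, 0], "fingers": 4}, {"travel": [3.5, -0.07, 0], "rot": [0, 0, 0], "fingers": 4}]}}

```text
clock: 17.55
tool_pos: [0.4962, -0.0815, 0.0377]
eef_rot: [[-0.001, -0.985, -0.173], [-0.0, -0.173, 0.985], [-1.0, 0.001, -0.0]]
wrist_force: [-0.0, -0.7, -1.5]
finger_gap: 0.0469
```

```bash
python3 - <<'E'
from h import *
st();im,d=grab('wrist');st();save(im,'w14c',(170,140,330,270),5)
L=load('wrist');P=cloud(L);print([P[v,235:245,2].mean().round(4) for v in range(204,222,3)])
E
```

```text
t 17.55 tcp [ 0.4962 -0.0815  0.0377] a 99.96 xz [-0.001 -0.    -1.   ] F [-0.   -0.65 -1.49] gap 0.0469 q [ -15.   32.  109.   -0.   39. -115.]
t 17.6 tcp [ 0.4961 -0.0816  0.0375] a 99.96 xz [-0.001 -0.    -1.   ] F [-0.84  0.51 -0.69] gap 0.047 q [ -15.   32.  109.   -0.   39. -115.]
[np.float64(0.0393), np.float64(0.04), np.float64(0.0399), np.float64(0.0404), np.float64(0.0408), np.float64(0.0404)]
```

View pics/w14c.png

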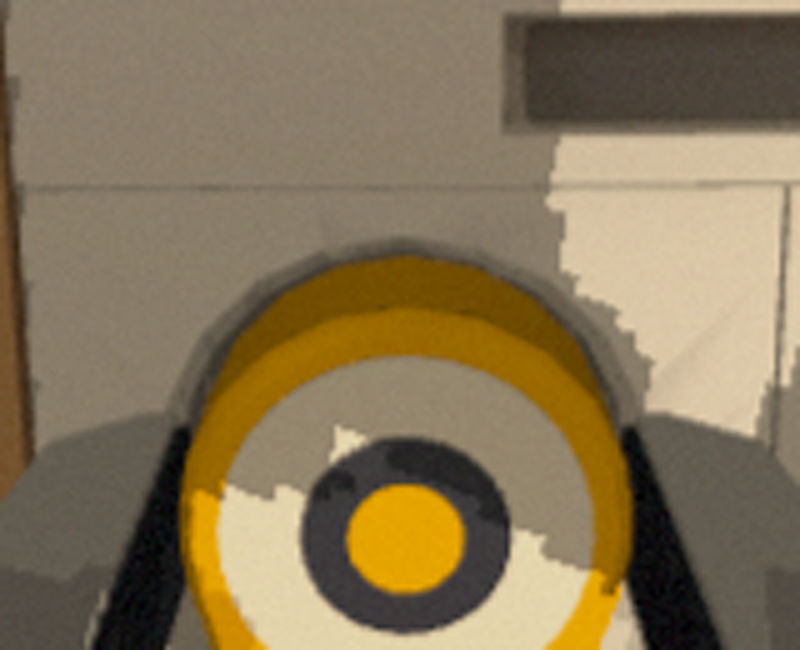

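Request:
{"op": "play_rows", "data": {"deltas": [{"travel": [0, 0, 0], "rot": [0, 0, 0], "fingers": 4.9}, {"travel": [0, 0, 0], "rot": [0, 0, 0], "fingers": 5.3}, {"travel": [-1.5, 0, 0], "rot": [0, 0, 0], "fingers": 5.3}, {"travel": [-6, 0, 0], "rot": [0, 0, 0], "fingers": 5.5}, {"travel": [-10.5, 2, 0], "rot": [0, 0, 0], "fingers": 5.5}]}}

```text
clock: 18.1
tool_pos: [0.4773, -0.0849, 0.1439]
eef_rot: [[-0.001, -0.985, -0.173], [-0.0, -0.173, 0.985], [-1.0, 0.001, -0.0]]
wrist_force: [0.3, -0.3, 1.2]
finger_gap: 0.0549
```

```bash
python3 - <<'E'
from h import *
ctrl.grab_frame('wrist')
st();im,d=grab('wrist');st();save(im,'w15',k=1.5)
L=load('wrist');P=cloud(L);i=im.astype(int);m=(i[...,0]>150)&(i[...,2]<40)
v,u=np.where(m);
for a in range(150,300,10):
    k=m&(np.arange(384)[:,None]//10==a//10)&(abs(P[...,2]-.038)<.012)
    if k.sum()>5: print(a,k.sum(),np.median(P[k][:,2]).round(4))
E
```

```text
t 18.15 tcp [ 0.4769 -0.0857  0.1504] a 100.0 xz [ 0.006 -0.003 -1.   ] F [ 5.54 -1.32  6.39] gap 0.0554 q [ -16.   19.  109.   -0.   52. -116.]
t 18.2 tcp [ 0.4776 -0.0857  0.1477] a 99.95 xz [ 0.006 -0.003 -1.   ] F [ 1.26 -0.26 -0.94] gap 0.0552 q [ -16.   19.  109.   -0.   52. -116.]
180 97 0.0369
190 143 0.037
200 120 0.0375
210 167 0.0382
220 108 0.0371
230 333 0.0372
240 319 0.0373
250 245 0.0372
260 167 0.0371
```

View pics/w15.png

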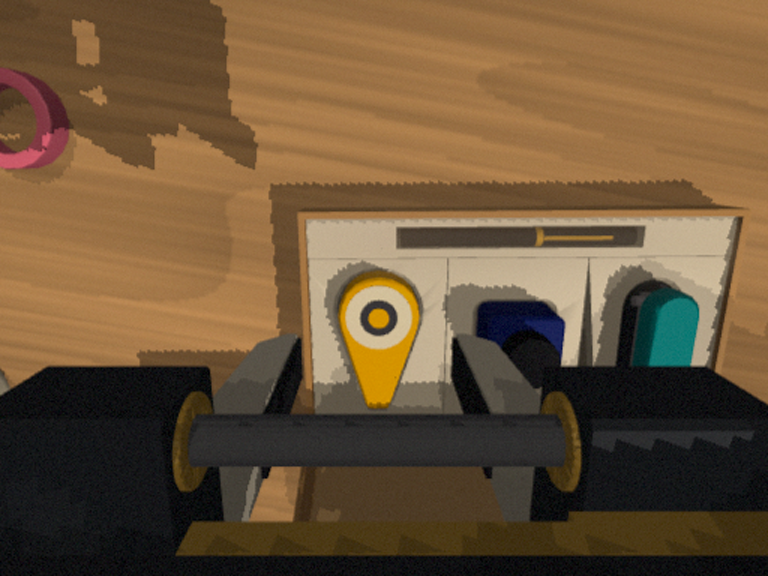

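All three are home: the dispenser top is level at 37.2 mm, against 38 expected less the 0.7 mm depth bias. The order is satisfied, so next is the lid. Its angle estimate is about 1.88 rad, with the hinge middle at about (0.554, 0.014).

```bash
cat >> h.py <<'E'
H=np.array([.5538,.0137]);C,S=np.cos(np.radians(10)),np.sin(np.radians(10))
def bx(x,y,z): # box-hinge frame (mm) tip centre -> TCP world
    q=H+x/1000*np.array([C,S])+y/1000*np.array([-S,C]);return [*q.round(4),z/1000+.008]
def rel():
    s=ctrl.observe();d=np.array(s['tool_pos'])[:2]-H;print('tip rel hinge x %.1f y %.1f z %.1f'%(1000*(d@[C,S]),1000*(d@[-S,C]),1000*(s['tool_pos'][2]-.008)))
E
python3 - <<'E'
from h import *
st();goal(bx(110,0,242),100);goal(bx(110,0,102),100)
L=load('top');P=cloud(L)
d=P[...,:2]-H;x=d@[C,S];y=d@[-S,C]
m=(abs(y)<.03)&(x>.02)&(x<.12)&(P[...,2]>.05)
q=np.c_[x[m],P[...,2][m]]*1000
for r in q[np.argsort(q[:,0])][::6].round(0):print(r,end=' ')
E
```

```text
t 18.2 tcp [ 0.4776 -0.0857  0.1477] a 99.95 xz [ 0.006 -0.003 -1.   ] F [ 1.26 -0.26 -0.94] gap 0.0552 q [ -16.   19.  109.   -0.   52. -116.]
GOAL [np.float64(0.6621), np.float64(0.0328), 0.25] travel cm [-10.15 -20.27   8.45] rot deg [-0.  -0.2  0.3] rows>=4.8
GOAL [np.float64(0.6621), np.float64(0.0328), 0.10999999999999999] travel cm [  3.85 -20.19   8.5 ] rot deg [-0.  -0.2  0.3] rows>=4.4
[ 42. 157.] [ 43. 157.] [ 44. 153.] [ 45. 158.] [ 46. 159.] [ 47. 158.] [ 48. 158.] [ 48. 151.] [49. 53.] [49. 53.] [ 50. 150.] [50. 60.] [ 51. 151.] [51. 70.] [52. 64.] [ 52. 152.] [52. 59.] [ 53. 157.] [ 53. 155.] [ 54. 156.] [ 54. 153.] [54. 56.] [55. 66.] [ 56. 152.] [ 56. 150.] [ 57. 151.] [ 58. 157.] [ 59. 153.] [ 60. 153.] [ 62. 155.] [ 63. 146.] [ 63. 155.] [ 64. 148.] [ 66. 152.] [ 66. 151.] [ 67. 153.] [ 68. 144.] [ 70. 147.] [ 70. 150.] [ 71. 149.] [ 73. 146.] [ 73. 148.] [ 74. 150.] [ 75. 146.] [ 76. 143.] [ 77. 143.] [ 78. 152.] [ 80. 147.] [ 81. 145.] [ 81. 141.] [ 82. 145.] [ 83. 140.]
```

Request:
{"op": "play_rows", "data": {"deltas": [{"travel": [-5, 0, 0], "rot": [0, 0, 0], "fingers": 3}, {"travel": [-9, -2, 2], "rot": [0, 0, 0.3], "fingers": 1}, {"travel": [-10.5, -6.5, 4], "rot": [0, 0, 0.3], "fingers": 0}, {"travel": [-10.5, -11, 6], "rot": [0, 0, 0.3], "fingers": 0}, {"travel": [-10.5, -15.5, 8], "rot": [0, 0, 0.3], "fingers": 0}], "squeeze": 10}}

```text
clock: 18.7
tool_pos: [0.6157, 0.0203, 0.254]
eef_rot: [[0.003, -0.985, -0.173], [-0.004, -0.173, 0.985], [-1.0, -0.002, -0.004]]
wrist_force: [0.6, -0.7, -0.8]
finger_gap: 0.0195
```

```bash
python3 - <<'E'
from h import *
st();rel();goal(bx(112,0,242),100);goal(bx(112,0,102),100)
E
```

```text
t 18.7 tcp [0.6157 0.0203 0.254 ] a 99.94 xz [ 0.003 -0.004 -1.   ] F [ 0.56 -0.71 -0.81] gap 0.0195 q [  -2.   26.   83.   -0.   72. -102.]
tip rel hinge x 62.1 y -4.3 z 246.0
GOAL [np.float64(0.6641), np.float64(0.0331), 0.25] travel cm [ 0.41 -4.99  0.43] rot deg [-0.1 -0.2  0.1] rows>=1.0
GOAL [np.float64(0.6641), np.float64(0.0331), 0.10999999999999999] travel cm [14.41 -4.96  0.49] rot deg [-0.1 -0.2  0.1] rows>=3.0
```

Request:
{"op": "play_rows", "data": {"deltas": [{"travel": [0, -3.5, 0.4], "rot": [0, 0, 0], "fingers": 0}, {"travel": [0.5, -5, 0.4], "rot": [0, 0, 0], "fingers": 0}, {"travel": [5, -5, 0.4], "rot": [0, 0, 0], "fingers": 0}, {"travel": [9.5, -5, 0.4], "rot": [0, 0, 0], "fingers": 0}, {"travel": [14, -5, 0.4], "rot": [0, 0, 0], "fingers": 0}]}}

```text
clock: 19.2
tool_pos: [0.6644, 0.0325, 0.112]
eef_rot: [[0.003, -0.985, -0.173], [-0.004, -0.173, 0.985], [-1.0, -0.002, -0.004]]
wrist_force: [1.2, 0.8, -0.6]
finger_gap: 0.0002
```

```bash
python3 - <<'E'
from h import *
st();rel();im,d=grab('side');save(im,'s1',(190,150,350,270),5)
E
```

```text
t 19.2 tcp [0.6644 0.0325 0.112 ] a 99.94 xz [ 0.003 -0.004 -1.   ] F [ 1.2   0.8  -0.56] gap 0.0002 q [  -1.   39.   82.   -0.   59. -101.]
tip rel hinge x 112.2 y -0.7 z 104.0
```

View pics/s1.png

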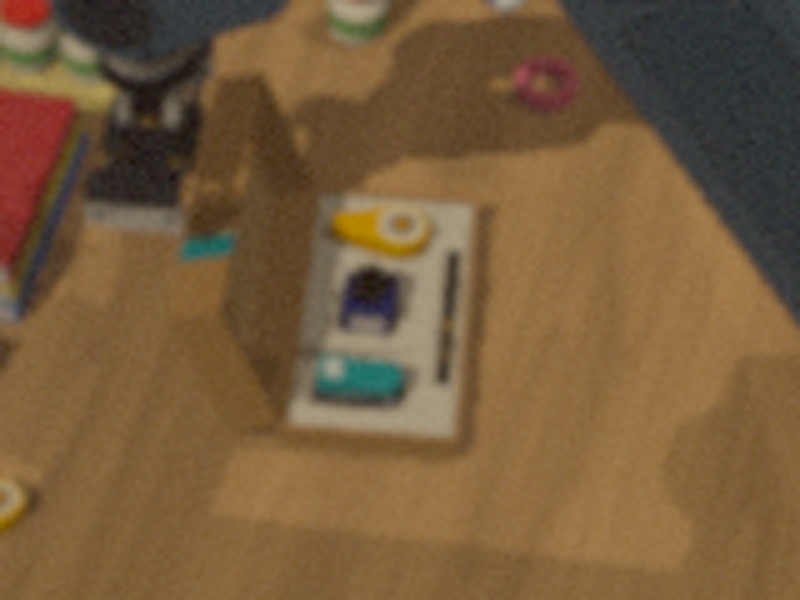

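The hand is behind the lid, and the three items sit in the box. Now I push the lid toward the robot.

Request:
{"op": "play_rows", "data": {"deltas": [{"travel": [0, 1.5, 0], "rot": [0, 0, 0], "fingers": 0}, {"travel": [0, 3, 0], "rot": [0, 0, 0], "fingers": 0}, {"travel": [-0.2, 4.5, 0], "rot": [0, 0, 0], "fingers": 0}, {"travel": [-0.3, 6, 0], "rot": [0, 0, 0], "fingers": 0}, {"travel": [-0.5, 7, 0], "rot": [0, 0, 0], "fingers": 0}]}}

```text
clock: 19.75
tool_pos: [0.5929, 0.0203, 0.1115]
eef_rot: [[-0.003, -0.985, -0.172], [-0.003, -0.172, 0.985], [-1.0, 0.004, -0.003]]
wrist_force: [6.2, 1.3, 7.1]
finger_gap: 0.0002
```

```bash
python3 - <<'E'
from h import *
st();rel();im,d=grab('side');save(im,'s2',(190,150,350,270),5)
E
```

```text
t 19.75 tcp [0.5929 0.0203 0.1115] a 99.92 xz [-0.003 -0.003 -1.   ] F [6.16 1.34 7.12] gap 0.0002 q [  -2.   32.   93.   -0.   54. -102.]
tip rel hinge x 39.7 y -0.3 z 103.5
```

View pics/s2.png

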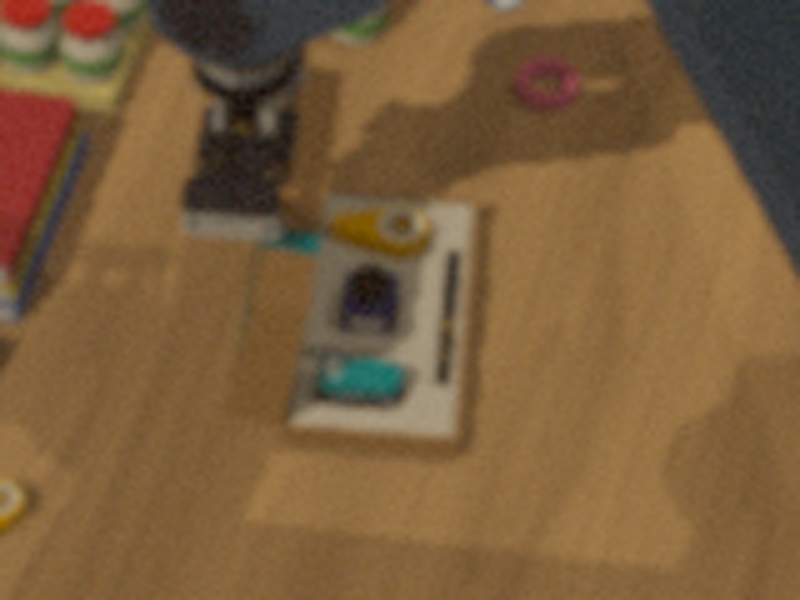

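Request:
{"op": "play_rows", "data": {"deltas": [{"travel": [-0.7, 1.3, 0], "rot": [0, 0, 0], "fingers": 0}, {"travel": [-1.25, 2.5, 0], "rot": [0, 0, 0], "fingers": 0}, {"travel": [-1.5, 4.4, 0], "rot": [0, 0, 0], "fingers": 0}, {"travel": [-1.6, 6.2, 0], "rot": [0, 0, 0], "fingers": 0}, {"travel": [-1.3, 7.8, 0], "rot": [0, 0, 0], "fingers": 0}]}}

```text
clock: 20.3
tool_pos: [0.5145, 0.0066, 0.1259]
eef_rot: [[-0.003, -0.985, -0.172], [-0.004, -0.172, 0.985], [-1.0, 0.004, -0.003]]
wrist_force: [1.6, -0.1, 0.6]
finger_gap: 0.0006
```

```bash
python3 - <<'E'
from h import *
st();rel();im,d=grab('side');save(im,'s3',(190,150,350,270),5)
E
```

```text
t 20.3 tcp [0.5145 0.0066 0.1259] a 99.93 xz [-0.003 -0.004 -1.   ] F [ 1.58 -0.12  0.56] gap 0.0006 q [  -4.   24.  105.   -0.   51. -104.]
tip rel hinge x -39.9 y -0.2 z 117.9
```

View pics/s3.png

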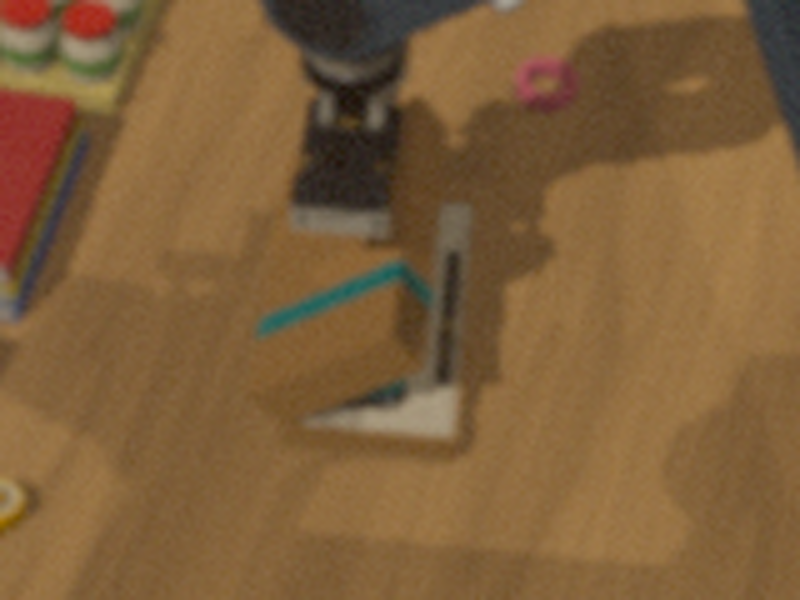

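Request:
{"op": "play_rows", "data": {"deltas": [{"travel": [0.5, 1.3, 0], "rot": [0, 0, 0], "fingers": 0}, {"travel": [1.3, 2.4, 0], "rot": [0, 0, 0], "fingers": 0}, {"travel": [2.2, 3.8, 0], "rot": [0, 0, 0], "fingers": 0}, {"travel": [3.2, 4.8, 0], "rot": [0, 0, 0], "fingers": 0}, {"travel": [4, 5.4, 0], "rot": [0, 0, 0], "fingers": 0}]}}

```text
clock: 20.85
tool_pos: [0.4582, -0.0031, 0.0852]
eef_rot: [[-0.007, -0.985, -0.172], [-0.003, -0.172, 0.985], [-1.0, 0.008, -0.002]]
wrist_force: [1.6, 0.7, 0.4]
finger_gap: 0.0004
```

```bash
python3 - <<'E'
from h import *
st();rel()
E
```

```text
t 20.85 tcp [ 0.4582 -0.0031  0.0852] a 99.92 xz [-0.007 -0.003 -1.   ] F [1.64 0.75 0.4 ] gap 0.0004 q [  -6.   23.  114.   -0.   43. -106.]
tip rel hinge x -97.0 y 0.1 z 77.2
```

Tip is at 77 mm; the shut top is at 70 mm. Pressing down gently.

Request:
{"op": "play_rows", "data": {"deltas": [{"travel": [0.4, 0.3, 0], "rot": [0, 0, 0], "fingers": 0}, {"travel": [0.7, 0.5, 0], "rot": [0, 0, 0], "fingers": 0}, {"travel": [0.8, 0.5, 0], "rot": [0, 0, 0], "fingers": 0}, {"travel": [0.9, 0.5, 0], "rot": [0, 0, 0], "fingers": 0}, {"travel": [0.9, 0.5, 0], "rot": [0, 0, 0], "fingers": 0}]}}

```text
clock: 21.35
tool_pos: [0.4535, -0.004, 0.0779]
eef_rot: [[-0.007, -0.985, -0.172], [-0.004, -0.172, 0.985], [-1.0, 0.008, -0.002]]
wrist_force: [-10.5, 0.7, 30.0]
finger_gap: 0.0004
```

```bash
python3 - <<'E'
from h import *
st();rel()
E
```

```text
t 21.35 tcp [ 0.4535 -0.004   0.0779] a 99.93 xz [-0.007 -0.004 -1.   ] F [-10.48   0.7   29.97] gap 0.0004 q [  -6.   24.  115.   -0.   41. -106.]
tip rel hinge x -101.8 y 0.0 z 69.9
```

Request:
{"op": "play_rows", "data": {"deltas": [{"travel": [-1, 0, 0], "rot": [0, 0, 0], "fingers": 0}, {"travel": [-5, 1, 0], "rot": [0, 0, 0], "fingers": 0}, {"travel": [-10, 4, 0], "rot": [0, 0, 0], "fingers": 0}, {"travel": [-14, 8, 0], "rot": [0, 0, 0], "fingers": 0}, {"travel": [-15, 10, 0], "rot": [0, 0, 0], "fingers": 0}]}}

```text
clock: 21.85
tool_pos: [0.3556, -0.0208, 0.2312]
eef_rot: [[-0.004, -0.985, -0.173], [-0.004, -0.173, 0.985], [-1.0, 0.005, -0.003]]
wrist_force: [-0.4, 0.3, 1.6]
finger_gap: 0.0006
```

```bash
python3 - <<'E'
from h import *
st();im,d=grab('side');save(im,'s4',(150,100,400,290),3)
im,d=grab('top');save(im,'t4',k=1.5)
L=load('top');P=cloud(L);dd=P[...,:2]-H;x=dd@[C,S]*1000;y=dd@[-S,C]*1000
for a in range(-130,0,20):
  print(a,[np.median(P[...,2][(abs(x-a)<8)&(abs(y-b)<15)&(P[...,2]<.1)]).round(4) for b in(-110,-55,0,55,110)])
E
```

```text
t 21.85 tcp [ 0.3556 -0.0208  0.2312] a 99.95 xz [-0.004 -0.004 -1.   ] F [-0.45  0.35  1.56] gap 0.0006 q [ -11.   -1.  120.   -0.   62. -110.]
-130 [np.float64(0.0686), np.float64(0.0685), np.float64(0.0685), np.float64(0.069), np.float64(0.0693)]
-110 [np.float64(0.0693), np.float64(0.0699), np.float64(0.0692), np.float64(0.0706), np.float64(0.0702)]
-90 [np.float64(0.0717), np.float64(0.0701), np.float64(0.0696), np.float64(0.0687), np.float64(0.0709)]
-70 [np.float64(0.0697), np.float64(0.0697), np.float64(0.0692), np.float64(0.0697), np.float64(0.0694)]
-50 [np.float64(0.0702), np.float64(0.0693), np.float64(0.0694), np.float64(0.0697), np.float64(0.0695)]
-30 [np.float64(0.0701), np.float64(0.0689), np.float64(0.0691), np.float64(0.071), np.float64(0.0701)]
-10 [np.float64(0.0701), np.float64(0.0693), np.float64(0.0688), np.float64(0.0688), np.float64(0.0706)]
```

View pics/s4.png

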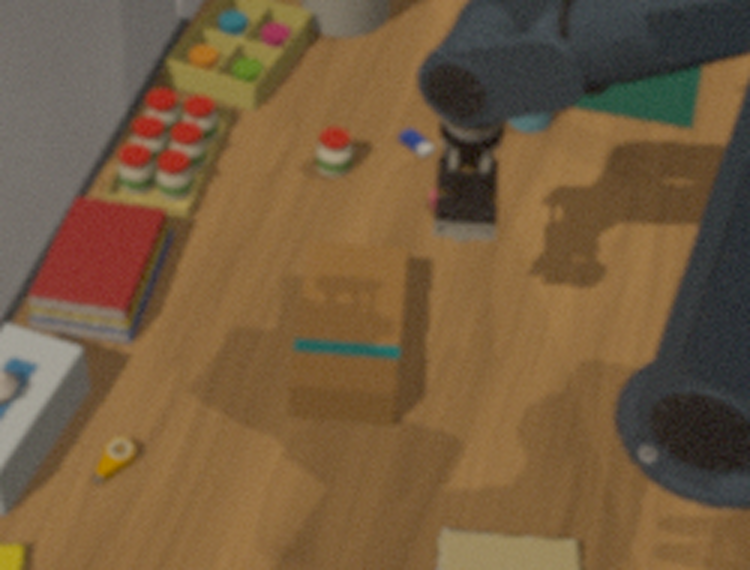

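View pics/t4.png

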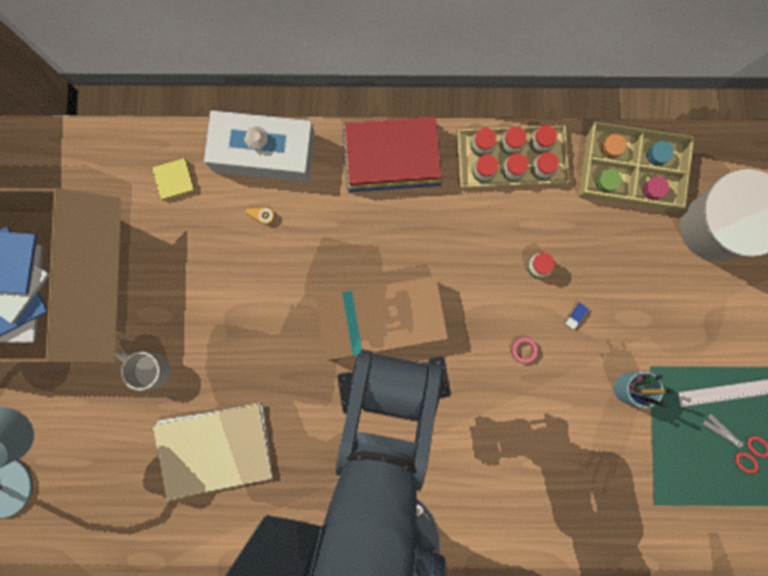

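The lid is flat at 69–70 mm everywhere, so it is shut, and the bystanders are where they were. Handing in.

```bash
python3 -c "
from h import *
st();print(ctrl.close_job())"
```

```text
t 21.95 tcp [ 0.3551 -0.021   0.2313] a 99.9 xz [-0.003 -0.005 -1.   ] F [ 0.06  0.06 -0.02] gap 0.0005 q [ -11.   -1.  120.   -0.   62. -110.]
the job is handed in; nothing more can be done
None
```

The stapler, the larger tape dispenser (84 mm) and the ink bottle are each in their own pocket, the bottle upright, and the lid was shut last. The job was handed in at about 22 s of the 72 s allowed.

**Stapler:** the first placement failed its check, because the nose was resting on the pocket's chamfer about 6 mm high. I gripped it again and eased it back about 3 mm. After that its top was level at 47 mm (48 expected, with depth readings about 0.7 mm low).

**Tape dispenser and ink bottle:** the dispenser's top was level at 37 mm (38 expected). The bottle's cap read 63.5 mm (64 expected).

**Lid:** it measures 68.5–72 mm high over its whole area (70 when shut). I pressed it down with about 30 N.

**Surroundings:** nothing else looked moved in the last top and side pictures. The pen was still in its groove when last seen, just before the lid shut. The robot was clear of everything, with no force on the wrist.

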